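# Start the last coach screw of a filtration rack

## Robot

A 6-joint arm with a two-finger parallel gripper is mounted at the origin on the work surface. World frame = base frame: x ahead of the robot, y to its left, z up, the work surface at z = 0. Lengths are in m, angles in degrees, forces in N, time in s.
With the tool pointing down it reaches from about 0.25 to 0.725 m from the base axis. Payload 9.7 kg.
Tool frame: the origin (TCP) lies on the centre line of the jaws, within the pads' length; the fingertips stand 19 mm ahead of it and the grasp point (between the pads) is the TCP; z points along the fingers, y is the direction in which the jaws open and shut (so a half turn about z gives the same grasp; the last joint's range is limited). The gripper opens to 85 mm and grips with 20 to 120 N. Pads are 22 mm wide; open, the fingers measure 114 mm over their backs; the gripper's body (76 mm by 85 mm) begins 54 mm behind the grasp point. The pads swing forward as they close: fully open they stand 13 mm farther back than shut.
Start: joints at [-74.485, 4.979, 10.078, 95.1, 0, 90], TCP at [0.147, -0.53, 0.25] pointing down, gripper open.
Joint ranges: [-179.16, 179.16], [-48.56, 103.87], [-65.8, 70.77], [-126.05, 130.52], [-82.76, 87.17], [-180, 180]. Speed limits (degrees/s): [127.2, 127.2, 147.25, 180, 180, 180].

## Interface

Orientations are given as [roll, pitch, yaw] about the fixed x, y, z axes, in that order (R = Rz(yaw) Ry(pitch) Rx(roll)).
In Python, from workcell import bot gives the robot as it stands.
- The arm moves only by the tool servo_tool, never from a script. Its argument "motion" is a list that holds one entry, the list of rows, each a list of 6 numbers: the shift along the tool's x, y, z in mm, then the turn, a rotation vector about the tool's x, y, z in rad. A call has 1 to 5 rows; each row shifts and turns the commanded pose from where the row before left it, along the tool's axes as they then stand; what a row does not reach is not made up. A row lasts 1/10 s, in which the tool goes at most 50 mm and 8.59 degrees, less where a joint would pass 70% of its speed; a pose out of reach is approached as far as the arm can. A call is refused whole if a number of a shift passes 50 or a number of a turn 0.15, either way. A call with a gripper value outside its range is refused whole. "gripper" is the finger opening in mm, from 0 to 85.4, set as the call begins (left out, the last holds). The fingers move at their own pace and stop on an object; "newtons" is the grip in N (left out, the last holds). Time passes only in rows, so rows that do not move let the fingers close. It gives the time, the measured TCP pose, the force and the opening at its end, in the units of the state.
- bot.get_obs(): the state, without advancing time (a new reading comes with each control period).
- bot.camera(name): name is "scene" or "top"; returns a dict with "color" (400x640x3 uint8, red, green, blue), "fx", "fy", "cx", "cy" (pixels), "R" (3x3) and "t" (3): a world point X has camera coordinates R X + t. Camera axes: x right, y down, z forward; pixel columns grow to the right and rows downward; lengths in m; the calibration is good to about 2 mm. A picture is of the moment at which its call begins. There is no depth.
- bot.job_done(): hands the job in, once; it reports no verdict.
Trained networks look in a picture, given as the dict that the camera call returned (one of the last four; its "shot" number tells which), for a name from the list of things; names that differ only in an ending like _2 or _b are one class to them, and where a whole thing is asked for, a point or a joint stands for the part that bears it (a point fixed in the world has none). Each returns a list of dicts, best first, with "confidence" (0 to 1); they miss things now and then, are a little off and sometimes report something else, mostly with a low value. They report only what shows in the picture. A call takes as long as a camera call. They do not tell look-alikes from the thing itself.
- bot.look_for(picture, label): "rect" ([left, top, width, height] in pixels, round what is visible of it).
The state is a dict: "time": time; "q": joint angles; "qd": joint speeds; "joint_efforts": joint torques, N m; "ee_pos": TCP position; "tcp_rot": TCP orientation; "wrist_force": force on the tool from outside, world axes, zero at the start; "torque": the same for the moment, N m; "opening": finger opening in m.
Only numpy, scipy, OpenCV 4.12 (cv2) and the standard library are available. Lean on these libraries where they do the work, as an engineer would, in place of code of your own. Each camera call takes 0.05 s, during which the arm holds its last target.

## Task

The glass filtration rack is being fixed to its plywood board and one hexagon-head coach screw still stands loose in its pilot hole. Take the big nut driver from the steel stand, push it firmly down on the screw and turn clockwise about one full turn so that the screw cuts its first thread, but push no harder than about 3.5 kg (35 N) or the ply splits. Do not drive it home; hang the driver back in the hole of the stand it came from, and leave the glass and everything else on the bench alone.

Things in the scene. Friction and masses are not known exactly. Their poses are not given: they have to be found in the camera images.
- screw_head (a point): top centre of the head of the standing coach screw: bright steel hexagon 17 mm across flats, 7 mm high, on a 10 mm shank. Underside of the head 38 to 42 mm above the steel foot flange; the three other screws are down on their flanges. z up along the screw, x square to a flat of the hexagon (repeats every 60 degrees). It stays upright and turns freely
- screw_hole (a point): the standing screw's hole, on the top of the flange (z up). The screw is loose in it: pressed with over 2 N it sinks 1 to 5 mm (differs each time) until its point meets the wood. From there the wood under the point gives springily by about 1 mm per 20 N
- thread_turn (a joint): turn of thread cut into the wood, rad, growing clockwise: 0 at first, 6.28 is one full thread (the screw sinks 4.5 mm per turn). The thread bites only while the screw is turned clockwise (from above) under a firm push, at least 11 to 16 N (differs each time), and takes 0.16 N m; with less the screw spins on the spot. The push must follow it down; 18 to 25 N is good
- driver_grip (a point): centre of the big nut driver's handle; it hangs upright in a hole of the stand. Black hexagonal handle 36 mm across flats, 60 mm long; grip two opposite flats. z up along the driver, x square to a flat of handle and socket alike. Round 40 mm guard 30 to 36 mm below this point, then a 12 mm shaft and a 27 mm socket, mouth 111 mm below this point. 0.22 kg
- driver_mouth (a point): centre of the mouth of the big driver's socket, its lowest point. Bore 18 mm across flats, with a lead-in 4.5 mm high opening 2 mm wider all round; roof of the bore 13 mm above the mouth, so fully on, the mouth is 13 mm below the top of the screw's head. It goes on when the flats agree to about 6 degrees, else it stands on the head until turned
- driver_small_grip (a point): centre of the handle of the other, smaller nut driver (8 mm socket) in the same stand: black handle 26 mm across flats and 54 mm long; not needed, leave it
- stand: fixed steel tool stand, 90 x 200 mm, top plate at 91 mm height; origin on the bench under its middle, z up, y along its length. Two round 32 mm holes at y = +40 and -40 mm; a driver hangs in each, its guard resting on the plate. The big driver may be in either
- funnels: the rack's three glass funnels, 57 mm wide, tops at 0.32 m; origin on the bench below the rack's middle; they stand at y = -75, 25 and 125 mm along the rack; the loose screw is at x = 40, y = -215 mm, at the end of the board
- tape: roll of white tape lying flat, 92 mm across, 48 mm high; leave it
- scale: small digital scale 125 x 100 x 20 mm; leave it
- dish: glass dish 94 mm across with spare coach screws; leave it
- handset: white hand-held meter 150 x 56 x 20 mm; leave it
- notebook: ring-bound notebook 105 x 148 x 15 mm; leave it
- beaker: glass beaker 66 mm across, 90 mm high; leave it
- bottle: amber bottle 70 mm across, 140 mm high with a blue cap; leave it
- scissors: scissors lying flat, about 175 mm long; leave them
Things that resemble listed ones, but are neither listed nor needed, are in the scene too. What is shaped like the part that bears driver_grip but yellow is not meant.

How it is judged:
By the outcome, as a careful person would: the job done as asked, in the order asked, and still so for the second after the job is handed in, with the robot touching nothing.
It also fails if it takes over 72 s, if anything falls off the work surface, if the arm or the gripper's body presses on something with over 40 N, if the wrist force passes 120 N, or if a joint passes its speed limit or range.

## Working session

There is one attempt and no reset: what is moved stays moved. The work goes in short steps, Python scripts to look and compute and a tool call to move; the robot and the scene stay as the last step left them, time stands still between calls to the robot, and variables do not carry over. Pictures are saved under pics/ and viewed, and the job is handed in when it is done.

Besides the shell and the picture viewer there is one more tool, called after ">>>" by a JSON object that holds its "op" and its "data", one argument or row to a line. servo_tool: Moves the arm, as the interface text tells. Its arguments: {"type":"object","properties":{"motion":{"type":"array","items":{"type":"array","items":{"type":"array","items":{"type":"number"}}}},"gripper":{"type":"number"},"newtons":{"type":"number"}},"required":["motion"]}

```bash
mkdir -p pics; ls; cat > h.py <<'E'
import numpy as np, cv2
from workcell import bot
def ray(c,u,v):
    R=np.array(c["R"]);t=np.array(c["t"]);o=-R.T@t
    d=R.T@np.array([(u-c["cx"])/c["fx"],(v-c["cy"])/c["fy"],1.]);return o,d/np.linalg.norm(d)
def atz(c,u,v,z):
    o,d=ray(c,u,v);return o+d*(z-o[2])/d[2]
def proj(c,X):
    p=np.array(c["R"])@np.array(X)+np.array(c["t"]);return np.array([c["fx"]*p[0]/p[2]+c["cx"],c["fy"]*p[1]/p[2]+c["cy"]])
def tri(rs):
    A=0;b=0
    for o,d in rs:
        P=np.eye(3)-np.outer(d,d);A=A+P;b=b+P@o
    return np.linalg.solve(A,b)
def save(c,n,crop=None,k=1):
    im=cv2.cvtColor(c["color"],cv2.COLOR_RGB2BGR)
    if crop: x,y,w,h=crop; im=im[y:y+h,x:x+w]
    cv2.imwrite("pics/"+n,cv2.resize(im,None,fx=k,fy=k,interpolation=cv2.INTER_CUBIC))
E
python3 - <<'E'
from h import *
import pickle
for n in ("scene","top"):
    c=bot.camera(n);save(c,n+"0.png",k=1.25);pickle.dump(c,open(n+"0.pkl","wb"))
    R=np.array(c["R"]);print(n,c["fx"],-R.T@np.array(c["t"]),R[2])
    for l in ("screw_head","driver_grip","driver_small_grip","stand","funnels","tape"):
        print(l,[(np.round(r["rect"],1).tolist(),round(r["confidence"],2)) for r in bot.look_for(c,l)])
print(bot.get_obs())
E
```

```text
pics
scene 492.45016627660385 [1.46155434 0.51621687 0.91384054] [-0.67763298 -0.45587517 -0.57705405]
screw_head [([333.6, 226.3, 8.5, 16.2], 0.43)]
driver_grip [([258.3, 174.1, 15.0, 43.6], 0.87), ([248.9, 153.6, 14.0, 28.1], 0.78)]
driver_small_grip [([285.9, 180.7, 12.6, 43.8], 0.53)]
stand [([239.4, 182.5, 87.1, 58.5], 0.71), ([198.7, 198.2, 27.4, 38.5], 0.56)]
funnels [([383.2, 157.1, 115.7, 83.9], 0.72), ([263.4, 157.4, 24.1, 25.5], 0.3)]
tape [([331.0, 187.1, 31.3, 30.5], 0.97)]
top 363.55383414338905 [ 0.41571913 -0.13608174  1.18631032] [ 0.06702527  0.0198904  -0.997553  ]
screw_head [([305.7, 123.1, 33.5, 42.0], 0.72), ([380.0, 263.3, 22.7, 26.0], 0.67)]
driver_grip [([367.0, 169.6, 18.5, 18.1], 0.58), ([408.0, 206.9, 22.7, 14.2], 0.55)]
driver_small_grip [([400.6, 129.7, 24.9, 28.4], 0.43)]
stand [([322.5, 162.1, 81.2, 52.3], 0.97)]
funnels [([130.2, 161.1, 113.0, 31.4], 0.76), ([347.3, 185.0, 12.4, 8.4], 0.3)]
tape [([309.6, 222.8, 28.7, 30.2], 0.71), ([350.1, 183.0, 7.8, 11.0], 0.67)]
{'time': 0.7, 'q': array([-7.44819964e+01,  4.97710688e+00,  1.00781331e+01,  9.50996619e+01,
        6.55272326e-04,  8.99994727e+01]), 'qd': array([ 0.02121404, -0.05696223,  0.01379107,  0.03465241, -0.08490882,
        0.11481223]), 'joint_efforts': array([-3.38175261e-03, -5.19953477e+01,  4.64793992e+01,  7.84539861e-04,
       -1.36613849e-04,  3.75310961e-06]), 'ee_pos': array([ 0.14714849, -0.52994224,  0.25030063]), 'tcp_rot': array([ 1.79998636e+02, -6.55259770e-04,  1.55185309e+01]), 'wrist_force': array([ 0.47713333,  0.81854075, -0.61186006]), 'torque': array([-0.003903  , -0.00888166, -0.00410903]), 'opening': 0.08502834969289026}
```

View pics/scene0.png

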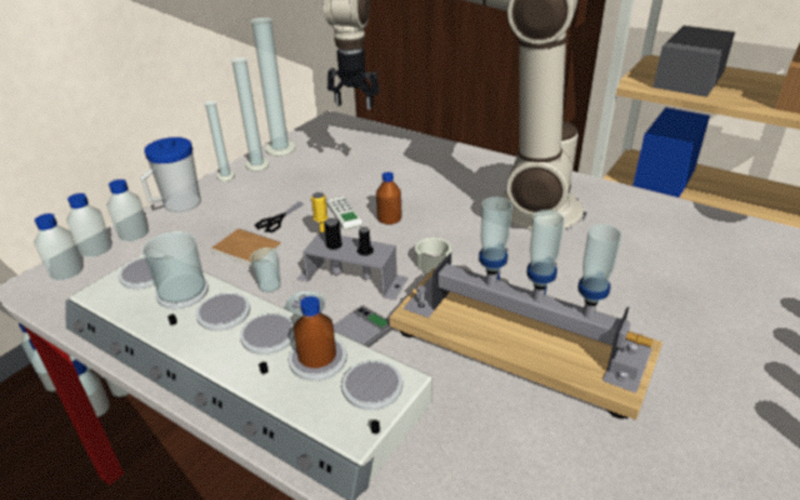

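View pics/top0.png

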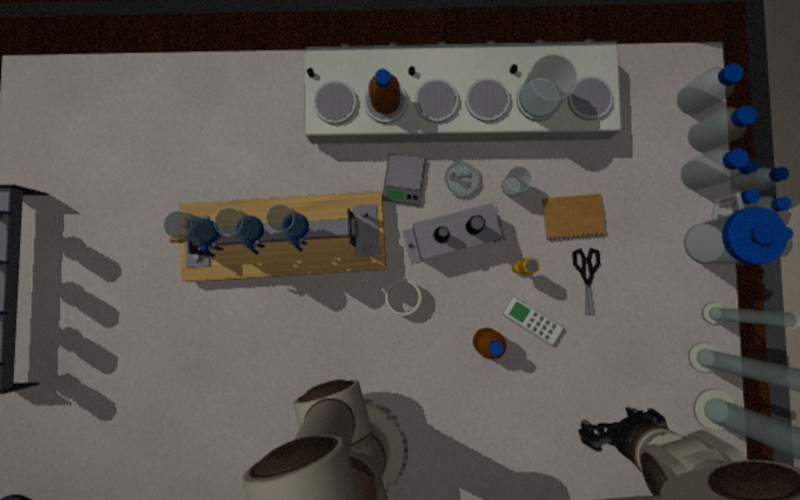

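Big driver is the right one in the top view (≈381,179), and left in the scene view (≈266,187). I'll zoom in on it and the rack's end.

```bash
python3 - <<'E'
from h import *
import pickle
c=pickle.load(open("top0.pkl","rb"));save(c,"topz.png",(260,125,160,120),5)
c=pickle.load(open("scene0.pkl","rb"));save(c,"scz.png",(230,145,140,110),5.7)
E
```

```text
(no output)
```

View pics/topz.png

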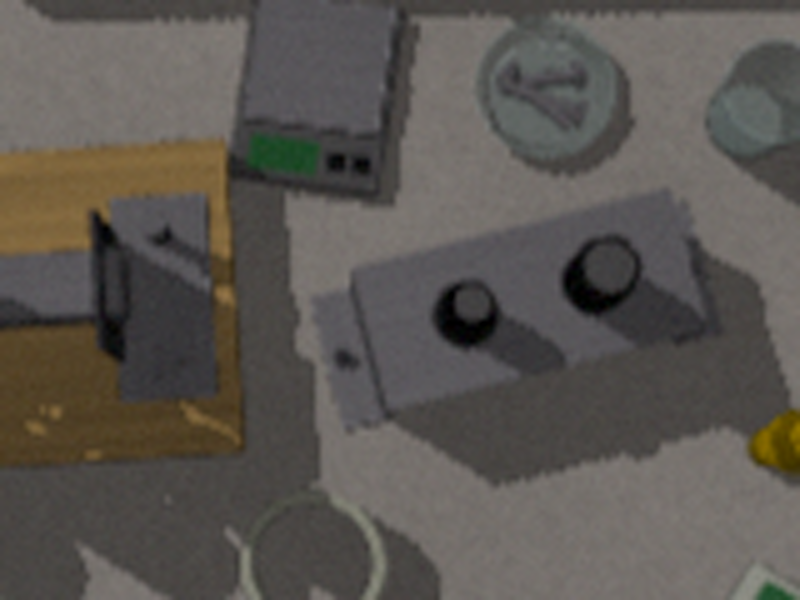

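View pics/scz.png

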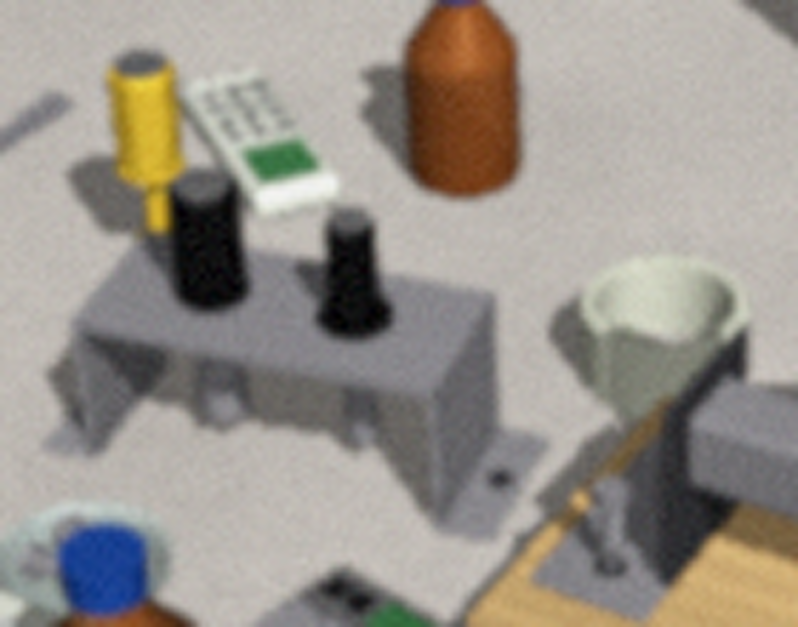

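```bash
python3 - <<'E'
from h import *
import pickle
T=pickle.load(open("top0.pkl","rb"));S=pickle.load(open("scene0.pkl","rb"))
tp=lambda x,y:(260+x/5,125+y/5)
sp=lambda x,y:(230+x/5.7,145+y/5.7)
def two(n,a,b):
    r=[ray(T,*tp(*a)),ray(S,*sp(*b))];X=tri(r)
    print(n,X.round(4),[ (np.linalg.norm(np.cross(d,X-o))*1000).round(1) for o,d in r]);return X
two("bighandletop",(610,262),(205,185))
two("smalltop",(475,300),(351,218))
two("screwhead",(161,236),(607,490))
print("big z157",atz(T,*tp(610,262),.157),atz(S,*sp(205,185),.157))
print("guard on plate big scene",atz(S,*sp(211,292),.094), "small",atz(S,*sp(354,317),.094))
C=[]
for n,a,b in (("c_far_r",(672,190),(80,323)),("c_l_top",(352,270),(436,390)),("c_l_bot",(385,410),(494,293)),("c_r_bot",(700,335),(150,245))):
    C.append(two(n,a,b)); print(atz(T,*tp(*a),.091),atz(S,*sp(*b),.091))
two("post top near", (95,212),(745,325))
for z in (.08,.09,.1,.11,.12): print(z,atz(T,*tp(161,236),z)[:2],atz(S,*sp(607,490),z)[:2])
E
```

```text
bighandletop [ 0.5581 -0.2917  0.1563] [np.float64(1.8), np.float64(1.8)]
smalltop [ 0.5379 -0.2153  0.151 ] [np.float64(1.6), np.float64(1.6)]
screwhead [ 0.5879 -0.0316  0.0887] [np.float64(0.7), np.float64(0.7)]
big z157 [ 0.55904713 -0.29314486  0.157     ] [ 0.55828005 -0.28915448  0.157     ]
guard on plate big scene [ 0.562505   -0.28886395  0.094     ] small [ 0.54199515 -0.21246657  0.094     ]
c_far_r [ 0.6112 -0.3404  0.0853] [np.float64(2.6), np.float64(2.6)]
[ 0.6117729  -0.34151865  0.091     ] [ 0.61629427 -0.33168723  0.091     ]
c_l_top [ 0.5651 -0.1467  0.088 ] [np.float64(0.6), np.float64(0.6)]
[ 0.56504959 -0.14717888  0.091     ] [ 0.56806642 -0.14372975  0.091     ]
c_l_bot [ 0.4804 -0.167   0.0889] [np.float64(0.9), np.float64(0.9)]
[ 0.47982147 -0.16622579  0.091     ] [ 0.48333028 -0.1660743   0.091     ]
c_r_bot [ 0.5255 -0.3604  0.077 ] [np.float64(1.4), np.float64(1.4)]
[ 0.52334688 -0.35641069  0.091     ] [ 0.54155535 -0.34715647  0.091     ]
post top near [0.5761 0.0115 0.1923] [np.float64(18.3), np.float64(18.3)]
0.08 [ 0.58885768 -0.03015212] [ 0.5789773  -0.03792764]
0.09 [ 0.58729267 -0.03110962] [ 0.58956179 -0.03128195]
0.1 [ 0.58572766 -0.03206712] [ 0.60014627 -0.02463626]
0.11 [ 0.58416265 -0.03302463] [ 0.61073075 -0.01799057]
0.12 [ 0.58259764 -0.03398213] [ 0.62131523 -0.01134489]
```

>>> {"op": "servo_tool", "data": {
  "motion": [
    [[40, -10, 0, 0, 0, 0], [46, -12, 0, 0, 0, 0], [46, -12, 0, 0, 0, 0], [46, -12, 0, 0, 0, 0], [46, -12, 0, 0, 0, 0]]
  ]
}}

```text
time: 1.2
ee_pos: [0.3488, -0.413, 0.2505]
tcp_rot: [180.0, -0.0, 15.5]
wrist_force: [0.5, -1.2, 0.7]
opening: 0.0855
```

>>> {"op": "servo_tool", "data": {
  "motion": [
    [[46, -12, 0, 0, 0, -0.13], [46, -12, 0, 0, 0, 0.13], [46, -12, 0, 0, 0, 0], [46, -12, 0, 0, 0, 0], [40, -10, 0, 0, 0, 0]]
  ]
}}

```text
time: 1.7
ee_pos: [0.5462, -0.2916, 0.2503]
tcp_rot: [180.0, -0.0, 15.6]
wrist_force: [-1.0, -1.6, 0.4]
opening: 0.0855
```

>>> {"op": "servo_tool", "data": {
  "motion": [
    [[0, 0, 0, 0, 0, -0.145], [0, 0, 0, 0, 0, -0.145], [0, 0, 0, 0, 0, -0.145], [0, 0, 0, 0, 0, -0.145], [0, 0, 0, 0, 0, -0.145]]
  ]
}}

```text
time: 2.2
ee_pos: [0.5444, -0.2932, 0.2502]
tcp_rot: [-180.0, 0.0, 57.4]
wrist_force: [0.1, 0.2, 0.8]
opening: 0.0852
```

>>> {"op": "servo_tool", "data": {
  "motion": [
    [[0, 0, 0, 0, 0, -0.145], [0, 0, 0, 0, 0, -0.145], [0, 0, 0, 0, 0, -0.145], [0, 0, 0, 0, 0, -0.145], [0, 0, 0, 0, 0, -0.145]]
  ]
}}

```text
time: 2.7
ee_pos: [0.5443, -0.2932, 0.2502]
tcp_rot: [-180.0, -0.0, 98.9]
wrist_force: [-0.2, 0.5, -0.7]
opening: 0.0854
```

>>> {"op": "servo_tool", "data": {
  "motion": [
    [[-1, 14, 0, 0, 0, -0.09], [0, 0, 30, 0, 0, 0], [0, 0, 20, 0, 0, 0]]
  ]
}}

```text
time: 3.0
ee_pos: [0.5586, -0.2921, 0.1989]
tcp_rot: [-180.0, -0.0, 103.8]
wrist_force: [1.2, -0.0, 0.3]
opening: 0.0851
```

```bash
python3 - <<'E'
from h import *
print(bot.get_obs()["ee_pos"],bot.get_obs()["q"])
T=bot.camera("top");S=bot.camera("scene")
save(T,"topa.png",(330,130,100,75),8);save(S,"sca.png",(220,110,120,90),6.5)
p=bot.get_obs()["ee_pos"]
print("tcp",proj(T,p),proj(S,p)," grip guess", proj(T,[.558,-.291,.127]),proj(S,[.558,-.291,.127]))
E
```

```text
[ 0.55860496 -0.29206962  0.19889491] [-2.76027046e+01  1.55026737e+01  1.64175438e+01  9.09275480e+01
 -8.45405266e-04  4.86209109e+01]
tcp [383.63859823 175.95823375] [264.25725113 165.10748769]  grip guess [379.72872993 179.19854395] [266.42976471 185.93740014]
```

View pics/topa.png

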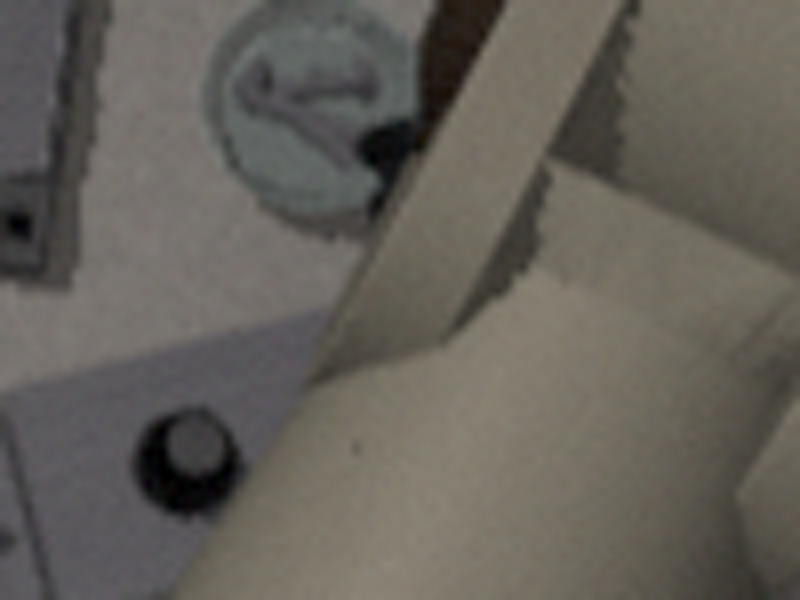

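View pics/sca.png

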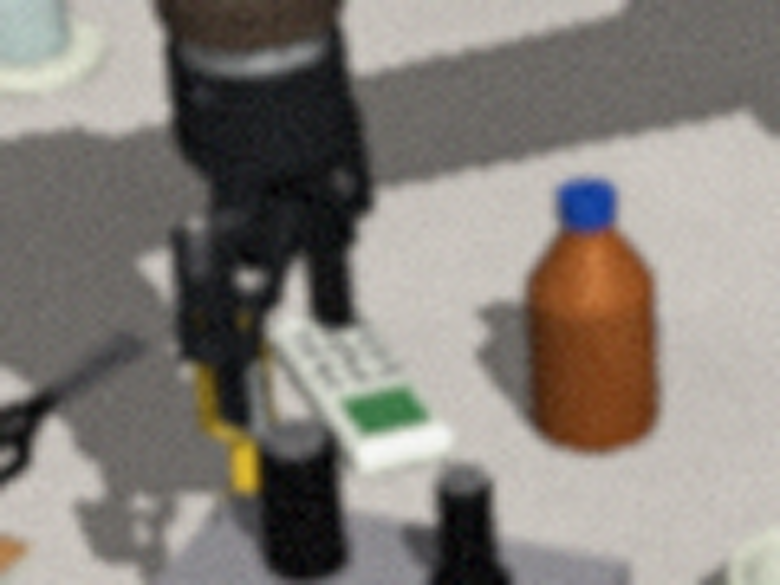

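>>> {"op": "servo_tool", "data": {
  "motion": [
    [[0, 0, 20, 0, 0, 0], [0, 0, 15, 0, 0, 0], [0, 0, 10, 0, 0, 0]]
  ]
}}

```text
time: 3.4
ee_pos: [0.5583, -0.2922, 0.1554]
tcp_rot: [180.0, 0.0, 103.7]
wrist_force: [0.6, -0.0, -0.2]
opening: 0.0855
```

>>> {"op": "servo_tool", "data": {
  "motion": [
    [[0, 0, 10, 0, 0, 0], [0, 0, 10, 0, 0, 0], [0, 0, 4, 0, 0, 0]]
  ]
}}

```text
time: 3.7
ee_pos: [0.5582, -0.292, 0.1305]
tcp_rot: [-180.0, -0.0, 103.8]
wrist_force: [-0.5, 0.0, -0.4]
opening: 0.0856
```

>>> {"op": "servo_tool", "data": {
  "motion": [
    [[0, 0, 0, 0, 0, 0], [0, 0, 0, 0, 0, 0], [0, 0, 0, 0, 0, 0], [0, 0, 0, 0, 0, 0], [0, 0, 0, 0, 0, 0]]
  ],
  "gripper": 30,
  "newtons": 25
}}

```text
time: 4.2
ee_pos: [0.5585, -0.2923, 0.132]
tcp_rot: [180.0, 0.0, 103.7]
wrist_force: [-1.5, -0.8, 4.3]
opening: 0.0384
```

>>> {"op": "servo_tool", "data": {
  "motion": [
    [[0, 0, 0, 0, 0, 0], [0, 0, 0, 0, 0, 0], [0, 0, 0, 0, 0, 0], [0, 0, 0, 0, 0, 0], [0, 0, 0, 0, 0, 0]]
  ]
}}

```text
time: 4.7
ee_pos: [0.5585, -0.2923, 0.132]
tcp_rot: [180.0, 0.0, 103.7]
wrist_force: [-1.6, -0.6, 6.0]
opening: 0.038
```

>>> {"op": "servo_tool", "data": {
  "motion": [
    [[0, 0, -3, 0, 0, 0.04], [0, 0, 0, 0, 0, 0.04], [0, 0, 0, 0, 0, -0.08], [0, 0, 0, 0, 0, 0], [0, 0, 0, 0, 0, 0]]
  ],
  "newtons": 70
}}

```text
time: 5.2
ee_pos: [0.5581, -0.292, 0.1337]
tcp_rot: [-180.0, -0.0, 103.6]
wrist_force: [-1.2, -1.0, -2.7]
opening: 0.0368
```

>>> {"op": "servo_tool", "data": {
  "motion": [
    [[0, 0, -10, 0, 0, 0], [0, 0, -15, 0, 0, 0], [0, 0, -15, 0, 0, 0], [0, 0, -15, 0, 0, 0], [0, 0, -5, 0, 0, 0]]
  ]
}}

```text
time: 5.7
ee_pos: [0.559, -0.2925, 0.1977]
tcp_rot: [179.8, 0.2, 103.7]
wrist_force: [-0.3, 0.5, -2.4]
opening: 0.0368
```

>>> {"op": "servo_tool", "data": {
  "motion": [
    [[0, 0, 0, 0, 0, 0], [0, 0, 0, 0, 0, 0], [0, 0, 0, 0, 0, 0]]
  ]
}}

```text
time: 6.0
ee_pos: [0.5581, -0.292, 0.1935]
tcp_rot: [-179.9, -0.0, 103.7]
wrist_force: [-0.1, -0.5, -2.0]
opening: 0.037
```

```bash
python3 - <<'E'
from h import *
T=bot.camera("top");S=bot.camera("scene")
save(S,"scb.png",(220,110,120,90),6.5)
o=bot.get_obs();print(o["ee_pos"],o["wrist_force"],o["torque"],o["opening"])
E
```

```text
[ 0.55809779 -0.29199851  0.19353978] [-0.65538506  0.0702122  -3.61268003] [ 0.00459153 -0.0187822   0.01832358] 0.03709732018957532
```

View pics/scb.png

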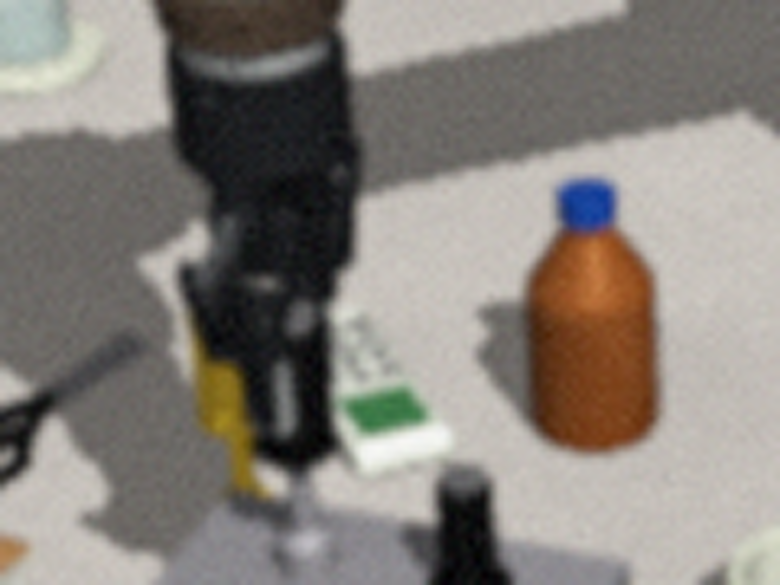

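>>> {"op": "servo_tool", "data": {
  "motion": [
    [[2, 0, 0, 0, 0, 0], [1, 0, 0, 0, 0, 0], [0, 0, 0, 0, 0, 0]]
  ]
}}

```text
time: 6.4
ee_pos: [0.5576, -0.2891, 0.1942]
tcp_rot: [-180.0, 0.0, 103.8]
wrist_force: [-0.2, -0.3, -2.8]
opening: 0.0371
```

>>> {"op": "servo_tool", "data": {
  "motion": [
    [[-3, 0, 0, 0, 0, 0], [-2, 0, 0, 0, 0, 0], [-1, 0, 0, 0, 0, 0], [0, 0, 0, 0, 0, 0]]
  ]
}}

```text
time: 6.8
ee_pos: [0.5591, -0.2952, 0.1942]
tcp_rot: [180.0, -0.0, 103.7]
wrist_force: [0.2, 0.5, -2.8]
opening: 0.0367
```

>>> {"op": "servo_tool", "data": {
  "motion": [
    [[3, 0, 0, 0, 0, 0], [0, 2, 0, 0, 0, 0], [0, 1, 0, 0, 0, 0], [0, 0, 0, 0, 0, 0]]
  ]
}}

```text
time: 7.2
ee_pos: [0.5612, -0.2914, 0.1943]
tcp_rot: [-180.0, 0.0, 103.8]
wrist_force: [-1.8, -0.1, -2.7]
opening: 0.0371
```

>>> {"op": "servo_tool", "data": {
  "motion": [
    [[0, -3, 0, 0, 0, 0], [0, -2, 0, 0, 0, 0], [0, -1, 0, 0, 0, 0], [0, 0, 0, 0, 0, 0]]
  ]
}}

```text
time: 7.6
ee_pos: [0.5553, -0.2929, 0.1944]
tcp_rot: [180.0, 0.0, 103.7]
wrist_force: [-1.2, 0.8, -2.2]
opening: 0.0371
```

>>> {"op": "servo_tool", "data": {
  "motion": [
    [[0, -2, 0, 0, 0, 0], [0, -1, 0, 0, 0, 0], [0, 0, 0, 0, 0, 0], [0, 0, 0, 0, 0, 0]]
  ]
}}

```text
time: 8.0
ee_pos: [0.5534, -0.2931, 0.1944]
tcp_rot: [179.9, -0.0, 103.8]
wrist_force: [5.0, 2.3, -4.6]
opening: 0.0373
```

>>> {"op": "servo_tool", "data": {
  "motion": [
    [[0, 4, 0, 0, 0, 0], [0, 4, 0, 0, 0, 0], [0, 4, 0, 0, 0, 0], [0, 0, 0, 0, 0, 0], [0, 0, 0, 0, 0, 0]]
  ]
}}

```text
time: 8.5
ee_pos: [0.5627, -0.2914, 0.1942]
tcp_rot: [-179.8, 0.0, 103.7]
wrist_force: [-8.0, -2.9, 1.0]
opening: 0.0372
```

>>> {"op": "servo_tool", "data": {
  "motion": [
    [[0, -6, 0, 0, 0, 0], [3, 0, 0, 0, 0, 0], [3, 0, 0, 0, 0, 0], [0, 0, 0, 0, 0, 0], [0, 0, 0, 0, 0, 0]]
  ]
}}

```text
time: 9.0
ee_pos: [0.5568, -0.2872, 0.1944]
tcp_rot: [-179.9, 0.2, 103.7]
wrist_force: [-1.7, -7.1, -3.0]
opening: 0.0372
```

>>> {"op": "servo_tool", "data": {
  "motion": [
    [[-4, 0, 0, 0, 0, 0], [-4, 0, 0, 0, 0, 0], [-4, 0, 0, 0, 0, 0], [0, 0, 0, 0, 0, 0], [0, 0, 0, 0, 0, 0]]
  ]
}}

```text
time: 9.5
ee_pos: [0.56, -0.2969, 0.1943]
tcp_rot: [179.9, -0.1, 103.8]
wrist_force: [-0.3, 5.4, -0.7]
opening: 0.0369
```

>>> {"op": "servo_tool", "data": {
  "motion": [
    [[3, 0, 0, 0, 0, 0], [3, 0, 0, 0, 0, 0], [0, 0, 0, 0, 0, 0], [0, 0, 0, 0, 0, 0]]
  ]
}}

```text
time: 9.9
ee_pos: [0.5583, -0.2922, 0.1943]
tcp_rot: [-180.0, 0.0, 103.8]
wrist_force: [0.2, 0.4, -2.7]
opening: 0.0369
```

>>> {"op": "servo_tool", "data": {
  "motion": [
    [[0, 0, -15, 0, 0, 0], [0, 0, -25, 0, 0, 0], [0, 0, -25, 0, 0, 0], [0, 0, -20, 0, 0, -0.145], [0, 0, -11, 0, 0, -0.145]]
  ]
}}

```text
time: 10.4
ee_pos: [0.5585, -0.2924, 0.2924]
tcp_rot: [179.9, 0.1, 120.7]
wrist_force: [0.4, 0.1, -2.3]
opening: 0.0369
```

>>> {"op": "servo_tool", "data": {
  "motion": [
    [[0, 0, 0, 0, 0, -0.145], [0, 0, 0, 0, 0, -0.145], [0, 0, 0, 0, 0, -0.145], [0, 0, 0, 0, 0, -0.145], [0, 0, 0, 0, 0, -0.145]]
  ]
}}

```text
time: 10.9
ee_pos: [0.5583, -0.2923, 0.2902]
tcp_rot: [-180.0, 0.0, 162.2]
wrist_force: [0.5, -0.1, -2.9]
opening: 0.0373
```

>>> {"op": "servo_tool", "data": {
  "motion": [
    [[0, 0, 0, 0, 0, -0.145], [0, 0, 0, 0, 0, -0.145], [0, 0, 0, 0, 0, -0.145], [0, 0, 0, 0, 0, -0.145], [0, 0, 0, 0, 0, -0.145]]
  ]
}}

```text
time: 11.4
ee_pos: [0.5583, -0.2923, 0.2903]
tcp_rot: [-180.0, -0.0, -156.2]
wrist_force: [0.6, 0.4, -3.7]
opening: 0.0369
```

>>> {"op": "servo_tool", "data": {
  "motion": [
    [[0, 0, 0, 0, 0, -0.145], [0, 0, 0, 0, 0, -0.145], [0, 0, 0, 0, 0, -0.145], [0, 0, 0, 0, 0, -0.145], [0, 0, 0, 0, 0, -0.145]]
  ]
}}

```text
time: 11.9
ee_pos: [0.5583, -0.2923, 0.2903]
tcp_rot: [-180.0, -0.0, -114.7]
wrist_force: [-0.3, 0.9, -3.2]
opening: 0.0371
```

>>> {"op": "servo_tool", "data": {
  "motion": [
    [[0, 0, 0, 0, 0, -0.145], [0, 0, 0, 0, 0, -0.145], [0, 0, 0, 0, 0, -0.145], [0, 0, 0, 0, 0, -0.145], [0, 0, 0, 0, 0, -0.145]]
  ]
}}

```text
time: 12.4
ee_pos: [0.5583, -0.2924, 0.2903]
tcp_rot: [180.0, -0.0, -73.1]
wrist_force: [0.4, 0.4, -2.6]
opening: 0.0367
```

>>> {"op": "servo_tool", "data": {
  "motion": [
    [[-35, -15, 0, 0, 0, 0], [-40, -18, 0, 0, 0, 0], [-40, -18, 0, 0, 0, 0], [-40, -18, 0, 0, 0, 0], [-40, -17, 0, 0, 0, 0]]
  ]
}}

```text
time: 12.9
ee_pos: [0.5854, -0.0792, 0.2904]
tcp_rot: [-180.0, -0.0, -73.5]
wrist_force: [0.7, 0.2, -1.8]
opening: 0.037
```

>>> {"op": "servo_tool", "data": {
  "motion": [
    [[-30, -12, 0, 0, 0, 0], [-16, -7, 0, 0, 0, 0], [0, 0, 30, 0, 0, 0], [0, 0, 20, 0, 0, 0], [0, 0, 0, 0, 0, 0]]
  ]
}}

```text
time: 13.4
ee_pos: [0.5895, -0.0315, 0.2373]
tcp_rot: [179.7, 0.1, -73.5]
wrist_force: [1.1, -0.2, -2.7]
opening: 0.037
```

```bash
python3 - <<'E'
from h import *
T=bot.camera("top");S=bot.camera("scene")
save(T,"topc.png",(250,130,100,75),8);save(S,"scc.png",(290,160,100,90),6.5)
o=bot.get_obs();p=o["ee_pos"];print(p,o["tcp_rot"],o["wrist_force"],o["q"],o["opening"])
m=p-[0,0,.116]
print("mouth",proj(T,m),proj(S,m))
for n,c in (("T",T),("S",S)):
  for l in ("screw_head","driver_grip","driver_mouth"): print(n,l,[(np.round(r["rect"],1).tolist(),round(r["confidence"],2)) for r in bot.look_for(c,l)])
E
```

```text
[ 0.59036521 -0.03168652  0.24078356] [ 1.79988282e+02 -9.21078042e-03 -7.35080350e+01] [ 0.57523331 -0.26078808 -1.58520685] [-3.06660347e+00  1.05779096e+01  1.52371586e+01  9.46672075e+01
 -1.26021810e-02 -1.09558567e+02] 0.03708044395599976
mouth [291.25995203 169.34763353] [336.13471356 220.73451197]
T screw_head []
T driver_grip [([408.8, 206.7, 22.1, 13.7], 0.74), ([130.8, 165.0, 86.8, 27.9], 0.55)]
T driver_mouth [([409.8, 207.2, 21.4, 11.5], 0.65)]
S screw_head [([334.6, 228.2, 8.1, 17.4], 0.43)]
S driver_grip [([248.3, 154.4, 12.0, 29.9], 0.63), ([328.9, 177.1, 14.6, 45.5], 0.58)]
S driver_mouth [([334.5, 174.1, 10.2, 52.0], 0.84), ([249.2, 150.7, 13.7, 33.5], 0.53)]
```

View pics/topc.png

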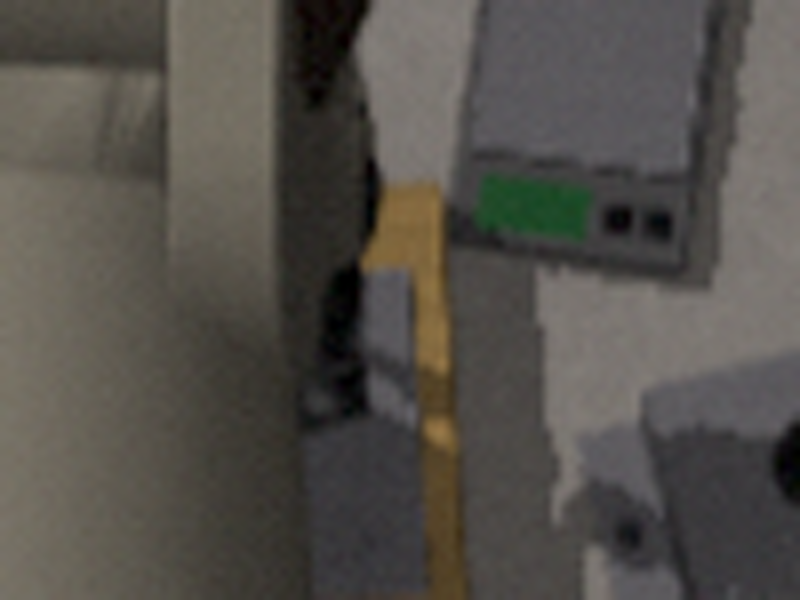

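View pics/scc.png

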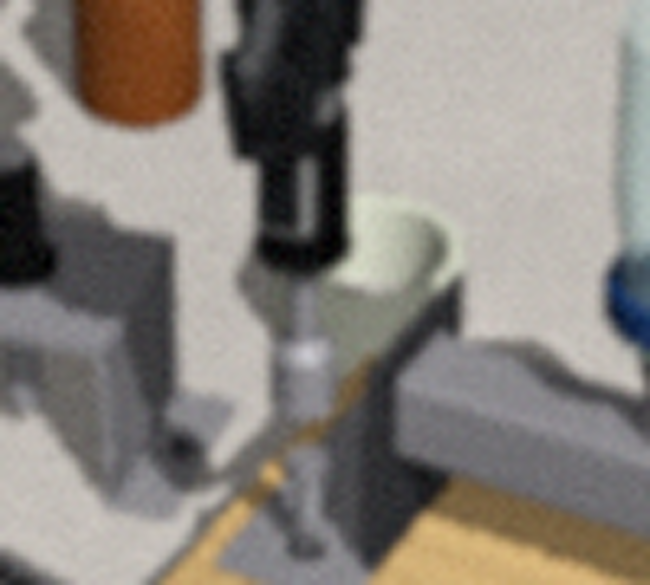

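```bash
python3 - <<'E'
from h import *
import pickle
T=pickle.load(open("top0.pkl","rb"));S=pickle.load(open("scene0.pkl","rb"))
def z(c,n,x,y,w,h,k):
    im=cv2.cvtColor(c["color"],cv2.COLOR_RGB2BGR)[y:y+h,x:x+w].astype(float)
    im=np.clip((im-im.min())/(np.percentile(im,99)-im.min())*255,0,255).astype(np.uint8)
    cv2.imwrite("pics/"+n,cv2.resize(im,None,fx=k,fy=k,interpolation=cv2.INTER_NEAREST))
z(T,"tz2.png",276,160,32,24,25);z(S,"sz2.png",320,218,32,36,16)
for h in (.04,.045,.05,.085,.09,.095):
  for x,y in ((.5875,-.031),): print(h,proj(T,[x,y,h]),proj(S,[x,y,h]))
E
```

```text
0.04 [293.67418445 174.55761347] [337.0667622  244.90565601]
0.045 [293.52903764 174.32458734] [337.05906123 243.50167635]
0.05 [293.38262863 174.0895348 ] [337.05132711 242.09165169]
0.085 [292.32099744 172.38513758] [336.99624157 232.04888914]
0.09 [292.1638703 172.1328776] [336.98823431 230.589067  ]
0.095 [292.00532112 171.87833462] [336.98019188 229.12283522]
```

View pics/tz2.png

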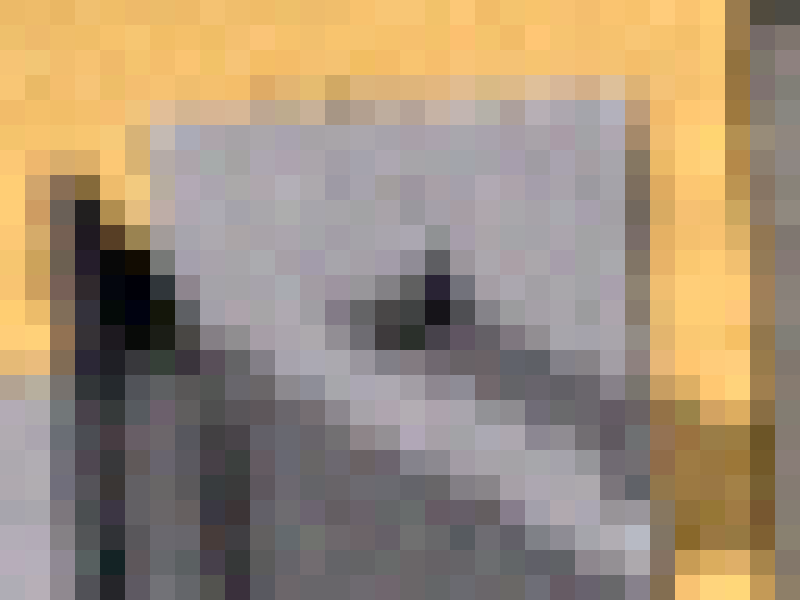

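View pics/sz2.png

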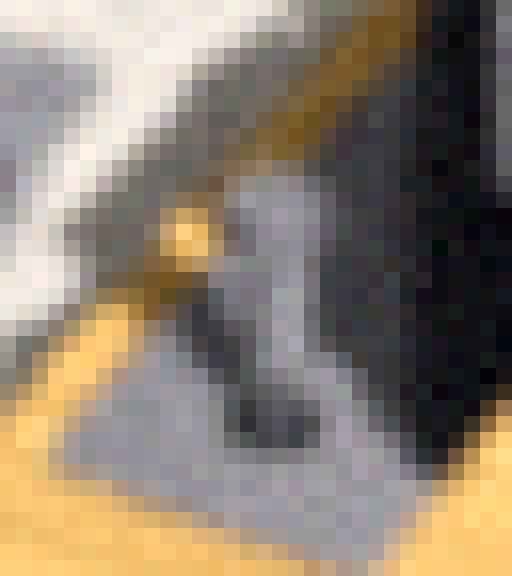

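```bash
python3 - <<'E'
from h import *
import pickle
T=pickle.load(open("top0.pkl","rb"));S=pickle.load(open("scene0.pkl","rb"))
def two(n,a,b):
    r=[ray(T,*a),ray(S,*b)];X=tri(r)
    print(n,X.round(4),[ (np.linalg.norm(np.cross(d,X-o))*1000).round(1) for o,d in r])
two("fl -y",(301.6,164.4),(323.75,247));two("fl +y",(282.4,164.4),(343.4,253.6))
for zf in (.035,.04,.045,.05):
    print(zf,"ringT",atz(T,291.8,171.6,zf)[:2],"ringS",atz(S,337.3,244.2,zf)[:2],"headS",atz(S,337.4,230.5,zf+.047)[:2])
E
```

```text
fl -y [ 0.6185 -0.0556  0.0439] [np.float64(1.2), np.float64(1.2)]
fl +y [0.6181 0.0055 0.0483] [np.float64(1.9), np.float64(1.9)]
0.035 ringT [ 0.59784951 -0.02456732] ringS [ 0.57961706 -0.03516517] headS [ 0.57810144 -0.03557079]
0.04 ringT [ 0.59705854 -0.02505161] ringS [ 0.58463468 -0.03202818] headS [ 0.58341167 -0.03225413]
0.045 ringT [ 0.59626757 -0.02553591] ringS [ 0.5896523 -0.0288912] headS [ 0.5887219  -0.02893746]
0.05 ringT [ 0.5954766 -0.0260202] ringS [ 0.59466992 -0.02575421] headS [ 0.59403213 -0.02562079]
```

```bash
python3 - <<'E'
from h import *
import pickle
T=pickle.load(open("top0.pkl","rb"));S=pickle.load(open("scene0.pkl","rb"))
im=cv2.cvtColor(T["color"],cv2.COLOR_RGB2BGR)[160:210,276:312].astype(float)
im=np.clip((im-40)/(130-40)*255,0,255).astype(np.uint8)
a=cv2.resize(im,None,fx=12,fy=12,interpolation=cv2.INTER_CUBIC)
im=cv2.cvtColor(S["color"],cv2.COLOR_RGB2BGR)[265:310,480:525].astype(float)
im=np.clip((im-20)/(170-20)*255,0,255).astype(np.uint8)
cv2.imwrite("pics/tz3.png",a)
for z in (.046,):
  c=[atz(T,*p,z) for p in ((282,165),(301.6,163.6),(303.4,204.4),(284.4,205.4))]
  print(np.round(c,4))
E
```

```text
[[ 0.6176  0.0055  0.046 ]
 [ 0.6213 -0.0568  0.046 ]
 [ 0.4916 -0.0619  0.046 ]
 [ 0.489  -0.002   0.046 ]]
```

View pics/tz3.png

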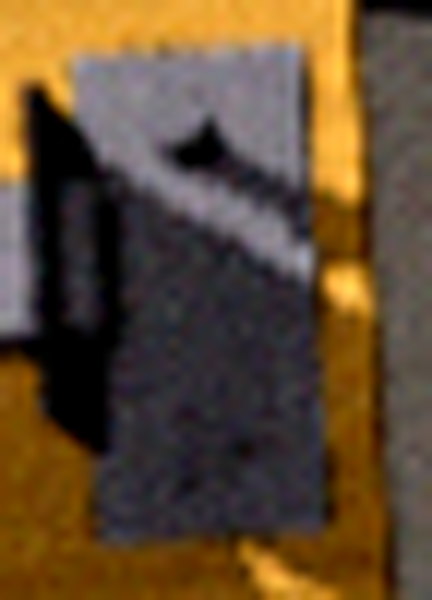

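>>> {"op": "servo_tool", "data": {
  "motion": [
    [[-4, -5, 5, 0, 0, 0], [0, 0, 10, 0, 0, 0], [0, 0, 5, 0, 0, 0], [0, 0, 0, 0, 0, 0]]
  ]
}}

```text
time: 14.2
ee_pos: [0.5936, -0.0259, 0.2187]
tcp_rot: [179.9, 0.0, -73.5]
wrist_force: [-0.8, -0.1, -2.5]
opening: 0.0368
```

```bash
cat > z.py <<'E'
from h import *
import sys
S=bot.camera("scene");n=sys.argv[1]
im=cv2.cvtColor(S["color"],cv2.COLOR_RGB2BGR)[195:257,312:362].astype(float)
im=np.clip(im/200*255,0,255).astype(np.uint8)
cv2.imwrite("pics/"+n,cv2.resize(im,None,fx=9,fy=9,interpolation=cv2.INTER_CUBIC))
o=bot.get_obs();p=o["ee_pos"];print(p,o["tcp_rot"],o["wrist_force"],o["q"][5])
print("mouth",(proj(S,p-[0,0,.116])-[312,195])*9,"head guess",(proj(S,[.5945,-.0265,.096])-[312,195])*9)
E
python3 z.py zd.png
```

```text
[ 0.59373013 -0.02588745  0.21947336] [ 1.79924791e+02  2.44718302e-02 -7.34707515e+01] [-0.01970597 -0.03309694 -2.60100676] -109.02523865756895
mouth [228.28673286 301.41871084] head guess [225.24148428 322.01929077]
```

View pics/zd.png

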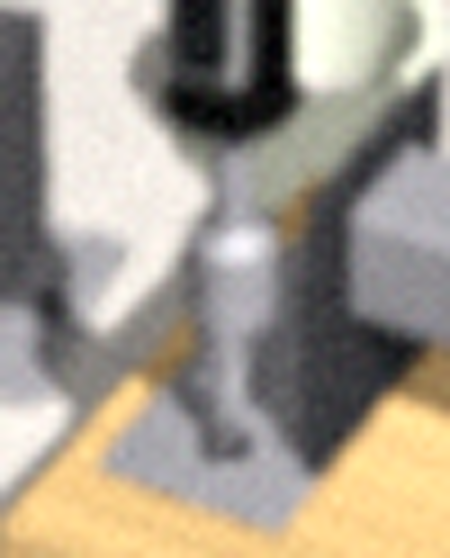

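```bash
python3 - <<'E'
from h import *
S=bot.camera("scene");p=bot.get_obs()["ee_pos"]
for d in (.01,.03,.041,.06,.085,.1,.116): print(d,(proj(S,p-[0,0,d])-[312,195])*9)
g=S["color"].astype(int).sum(2)
for r in (205,208,214,220,222,224,226,228,229,230,231,232,233,234,236,238): print(r,(r-195)*9,g[r,328:350])
E
```

```text
0.01 [226.37667273   3.02601307]
0.03 [226.66675363  61.32419104]
0.041 [226.82403144  92.93264671]
0.06 [227.09199027 146.78490488]
0.085 [227.43759844 216.24251462]
0.1 [227.64126201 257.17321718]
0.116 [227.85551931 300.23296376]
205 90 [320 235 133  50  44  33  34  79  87 103 101  58  43  41  25  40 137 294
 399 424 445 402]
208 117 [497 399 309 179 127  71  35  57  35  56  29  63  58 106 143 221 318 371
 385 400 379 391]
214 171 [570 549 561 579 542 518 446 311 329 379 414 400 373 370 375 375 377 370
 348 306 301 248]
220 225 [561 575 570 555 502 390 334 344 396 483 510 499 450 426 355 285 254 230
 178 136 123 131]
222 243 [560 573 564 488 390 326 394 455 515 569 592 579 528 452 370 300 223 212
 185 162 151 136]
224 261 [563 549 509 400 289 245 287 358 408 455 478 463 439 392 324 246 220 202
 171 149 163 135]
226 279 [537 453 373 308 261 230 285 324 385 402 419 421 406 383 320 265 242 194
 141 145 126 138]
228 297 [358 319 309 293 257 257 310 343 381 409 417 420 424 379 303 244 211 182
 128 154 144 134]
229 306 [315 312 316 306 280 269 301 350 389 406 421 420 412 368 327 258 210 181
 141 142 136 140]
230 315 [306 303 311 298 269 278 295 342 392 427 418 425 394 344 297 247 203 183
 150 156 137 141]
231 324 [292 309 303 306 271 257 289 334 417 447 419 388 357 291 259 233 222 166
 158 141 154 146]
232 333 [304 327 306 272 283 255 269 320 412 434 386 350 313 259 232 232 197 187
 158 137 134 151]
233 342 [298 296 270 281 281 247 256 320 368 400 371 350 268 220 217 206 214 188
 154 150 138 142]
234 351 [308 280 276 256 276 252 292 304 357 399 381 334 247 219 221 217 200 170
 129 133 151 124]
236 369 [288 256 261 232 234 265 340 330 354 407 417 312 230 227 209 206 196 194
 153 137 146 130]
238 387 [387 343 320 267 211 233 276 303 356 419 425 320 236 207 223 233 209 172
 161 156 141 138]
```

>>> {"op": "servo_tool", "data": {
  "motion": [
    [[0, 0, 2, 0, 0, 0], [0, 0, 2, 0, 0, 0], [0, 0, 1, 0, 0, 0], [0, 0, 0, 0, 0, 0]]
  ]
}}

```text
time: 14.7
ee_pos: [0.5941, -0.026, 0.2153]
tcp_rot: [-180.0, -0.0, -73.5]
wrist_force: [0.9, -0.9, -2.2]
opening: 0.0371
```

>>> {"op": "servo_tool", "data": {
  "motion": [
    [[0, 0, 1, 0, 0, 0], [0, 0, 1, 0, 0, 0], [0, 0, 0, 0, 0, 0]]
  ]
}}

```text
time: 15.0
ee_pos: [0.5942, -0.026, 0.2133]
tcp_rot: [-180.0, -0.0, -73.5]
wrist_force: [1.5, 0.2, -2.2]
opening: 0.0366
```

>>> {"op": "servo_tool", "data": {
  "motion": [
    [[0, 0, 1, 0, 0, 0], [0, 0, 1, 0, 0, 0], [0, 0, 0, 0, 0, 0]]
  ]
}}

```text
time: 15.3
ee_pos: [0.5941, -0.0259, 0.2111]
tcp_rot: [-180.0, 0.0, -73.5]
wrist_force: [1.4, -0.1, -1.4]
opening: 0.037
```

>>> {"op": "servo_tool", "data": {
  "motion": [
    [[0, 0, 1, 0, 0, 0], [0, 0, 1, 0, 0, 0], [0, 0, 0, 0, 0, 0]]
  ]
}}

```text
time: 15.6
ee_pos: [0.5943, -0.026, 0.2095]
tcp_rot: [-180.0, -0.0, -73.5]
wrist_force: [3.8, 0.5, -0.2]
opening: 0.0369
```

>>> {"op": "servo_tool", "data": {
  "motion": [
    [[0, 0, 1, 0, 0, 0], [0, 0, 1, 0, 0, 0], [0, 0, 0, 0, 0, 0]]
  ]
}}

```text
time: 15.9
ee_pos: [0.5945, -0.0259, 0.2078]
tcp_rot: [-179.9, -0.0, -73.5]
wrist_force: [3.5, 0.1, 4.2]
opening: 0.0367
```

```bash
python3 z.py ze.png
```

```text
[ 0.59447904 -0.02594373  0.20776312] [-1.79922454e+02 -2.20974531e-02 -7.34759860e+01] [ 3.83018894 -0.1161853   4.59531201] -109.02485418574955
mouth [226.94018693 333.82340815] head guess [225.24148428 322.01929077]
```

View pics/ze.png

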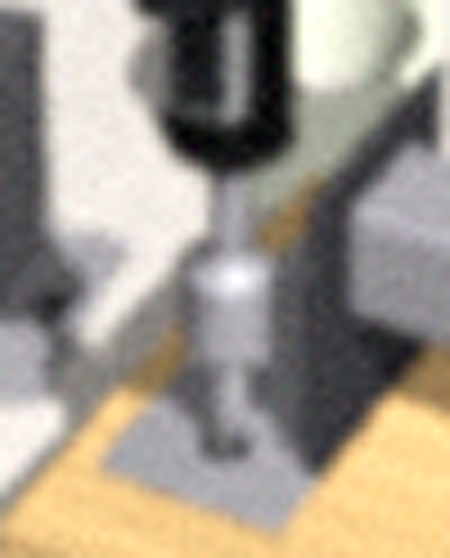

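>>> {"op": "servo_tool", "data": {
  "motion": [
    [[0, 0, -1, 0, 0, 0], [0.4, -1.4, 0, 0, 0, 0], [0, 0, 0, 0, 0, 0]]
  ]
}}

```text
time: 16.25
ee_pos: [0.5953, -0.026, 0.2079]
tcp_rot: [179.9, 0.0, -73.5]
wrist_force: [2.0, -0.3, 1.0]
opening: 0.0366
```

>>> {"op": "servo_tool", "data": {
  "motion": [
    [[0, 0, 0, 0, 0, -0.05], [0, 0, 0, 0, 0, -0.05], [0, 0, 0, 0, 0, 0]]
  ]
}}

```text
time: 16.55
ee_pos: [0.5953, -0.0261, 0.2079]
tcp_rot: [179.9, 0.0, -67.7]
wrist_force: [2.8, -0.9, 0.1]
opening: 0.0372
```

>>> {"op": "servo_tool", "data": {
  "motion": [
    [[0.5, -1.1, 0, 0, 0, 0], [0, 0, 0, 0, 0, 0], [0, 0, 0, 0, 0, 0]]
  ]
}}

```text
time: 16.85
ee_pos: [0.5963, -0.0261, 0.2078]
tcp_rot: [179.9, 0.0, -67.8]
wrist_force: [-1.4, -1.7, -1.7]
opening: 0.0371
```

>>> {"op": "servo_tool", "data": {
  "motion": [
    [[0, 0, 1, 0, 0, 0], [0, 0, 0, 0, 0, 0], [0, 0, 0, 0, 0, 0]]
  ]
}}

```text
time: 17.15
ee_pos: [0.5965, -0.0261, 0.2074]
tcp_rot: [180.0, -0.0, -67.8]
wrist_force: [-2.9, -2.6, 1.1]
opening: 0.037
```

>>> {"op": "servo_tool", "data": {
  "motion": [
    [[0.3, 0.7, 0, 0, 0, 0], [0, 0, 0.5, 0, 0, -0.06], [0, 0, 0, 0, 0, -0.06], [0, 0, 0, 0, 0, 0]]
  ]
}}

```text
time: 17.55
ee_pos: [0.5963, -0.0264, 0.2069]
tcp_rot: [-180.0, 0.0, -60.8]
wrist_force: [-0.8, -1.4, 1.3]
opening: 0.0369
```

>>> {"op": "servo_tool", "data": {
  "motion": [
    [[0, 0, 0.5, 0, 0, -0.06], [0, 0, 0, 0, 0, -0.06], [0, 0, 0, 0, 0, 0]]
  ]
}}

```text
time: 17.85
ee_pos: [0.5963, -0.0264, 0.2061]
tcp_rot: [-180.0, 0.0, -54.0]
wrist_force: [-0.0, -1.3, -1.3]
opening: 0.0371
```

>>> {"op": "servo_tool", "data": {
  "motion": [
    [[0, 0, 0.5, 0, 0, -0.06], [0, 0, 0, 0, 0, -0.06], [0, 0, 0, 0, 0, 0]]
  ]
}}

```text
time: 18.15
ee_pos: [0.5963, -0.0263, 0.2054]
tcp_rot: [-180.0, 0.0, -47.2]
wrist_force: [0.2, -0.7, -2.0]
opening: 0.0371
```

>>> {"op": "servo_tool", "data": {
  "motion": [
    [[0, 0, 1, 0, 0, 0], [0, 0, 1, 0, 0, 0], [0, 0, 0, 0, 0, 0]]
  ]
}}

```text
time: 18.45
ee_pos: [0.5962, -0.0264, 0.2035]
tcp_rot: [-180.0, 0.0, -47.2]
wrist_force: [0.3, -0.1, -3.6]
opening: 0.037
```

>>> {"op": "servo_tool", "data": {
  "motion": [
    [[0, 0, 1, 0, 0, 0], [0, 0, 1, 0, 0, 0], [0, 0, 0, 0, 0, 0]]
  ]
}}

```text
time: 18.75
ee_pos: [0.5962, -0.0265, 0.2016]
tcp_rot: [180.0, 0.0, -47.1]
wrist_force: [0.1, -0.2, -2.6]
opening: 0.0367
```

>>> {"op": "servo_tool", "data": {
  "motion": [
    [[0, 0, 1, 0, 0, 0], [0, 0, 1, 0, 0, 0], [0, 0, 1, 0, 0, 0], [0, 0, 0, 0, 0, 0]]
  ]
}}

```text
time: 19.15
ee_pos: [0.5962, -0.0265, 0.1989]
tcp_rot: [-180.0, -0.0, -47.1]
wrist_force: [0.6, -0.6, -1.5]
opening: 0.0369
```

>>> {"op": "servo_tool", "data": {
  "motion": [
    [[0, 0, 1, 0, 0, 0], [0, 0, 1, 0, 0, 0], [0, 0, 0, 0, 0, 0]]
  ]
}}

```text
time: 19.45
ee_pos: [0.5964, -0.0266, 0.1983]
tcp_rot: [-179.9, -0.1, -47.1]
wrist_force: [-1.8, 0.0, 6.9]
opening: 0.0369
```

>>> {"op": "servo_tool", "data": {
  "motion": [
    [[0, 0, -2, 0, 0, 0], [0, 0, 0, 0, 0, -0.1], [0, 0, 0, 0, 0, -0.1], [0, 0, 0, 0, 0, -0.1], [0, 0, 0, 0, 0, -0.1]]
  ]
}}

```text
time: 19.95
ee_pos: [0.5964, -0.0265, 0.1988]
tcp_rot: [-180.0, -0.0, -24.0]
wrist_force: [0.9, -0.2, 0.1]
opening: 0.0369
```

```bash
python3 z.py zf.png; python3 -c "
from h import *
o=bot.get_obs();print(o['q'],o['torque'])"
```

```text
[ 0.59642474 -0.02651756  0.19886402] [-1.79989219e+02 -2.52214583e-02 -2.36349637e+01] [ 0.82712409 -0.46047194 -0.06700177] -158.9112200266626
mouth [221.95030075 360.14510444] head guess [225.24148428 322.01929077]
[-2.54618157e+00  1.07053232e+01  1.07357586e+01  9.00030242e+01
  9.83554409e-04 -1.58911220e+02] [-0.00938963 -0.1503575  -0.00020008]
```

View pics/zf.png

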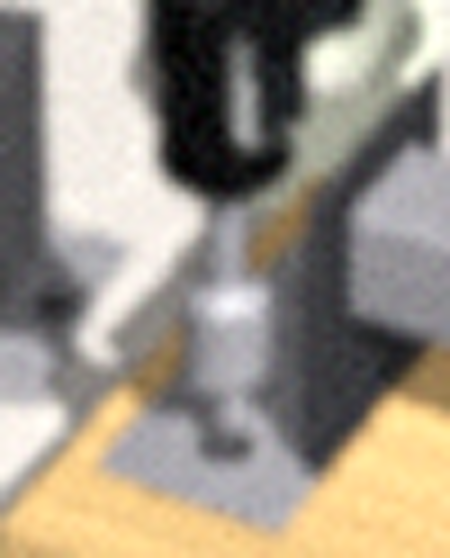

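>>> {"op": "servo_tool", "data": {
  "motion": [
    [[0, 0, 0, 0, 0, -0.13], [0, 0, 0, 0, 0, -0.12], [0, 0, 1, 0, 0, 0], [0, 0, 1, 0, 0, 0], [0, 0, 0, 0, 0, 0]]
  ],
  "newtons": 90
}}

```text
time: 20.5
ee_pos: [0.5967, -0.0265, 0.1983]
tcp_rot: [-180.0, -0.1, -10.2]
wrist_force: [-1.0, -0.6, 8.5]
opening: 0.0369
```

>>> {"op": "servo_tool", "data": {
  "motion": [
    [[0, 0, 1, 0, 0, 0], [0, 0, 0, 0, 0, 0], [0, 0, 0, 0, 0, 0]]
  ]
}}

```text
time: 20.8
ee_pos: [0.5968, -0.0265, 0.198]
tcp_rot: [-180.0, -0.2, -10.2]
wrist_force: [-0.2, 0.8, 12.0]
opening: 0.0366
```

```bash
python3 -c "
from h import *
o=bot.get_obs();print(o['q'],o['torque'],o['wrist_force'],o['ee_pos'])"
```

```text
[-2.54407707e+00  1.05695607e+01  1.04865122e+01  8.97130322e+01
  5.64903675e-03 -1.72364134e+02] [0.04530703 0.37688264 0.05464033] [-0.18439898  0.75306948 11.97340953] [ 0.59678301 -0.02648985  0.19802271]
```

>>> {"op": "servo_tool", "data": {
  "motion": [
    [[0, 0, 1, 0, 0, 0], [0, 0, 0.6, 0, 0, 0], [0, 0, 0, 0, 0, 0]]
  ]
}}

```text
time: 21.1
ee_pos: [0.5969, -0.0265, 0.1976]
tcp_rot: [-180.0, -0.3, -10.2]
wrist_force: [-2.6, 0.1, 19.4]
opening: 0.0369
```

>>> {"op": "servo_tool", "data": {
  "motion": [
    [[0, 0, 0.1, 0, 0, 0.14], [0, 0, 0.1, 0, 0, 0.14], [0, 0, 0.1, 0, 0, 0.14], [0, 0, 0.1, 0, 0, 0.14]]
  ]
}}

```text
time: 21.5
ee_pos: [0.5968, -0.0268, 0.1975]
tcp_rot: [-179.8, -0.3, -42.6]
wrist_force: [-3.4, -1.8, 21.4]
opening: 0.0367
```

>>> {"op": "servo_tool", "data": {
  "motion": [
    [[0, 0, 0, 0, 0, 0.14], [0, 0, 0.1, 0, 0, 0.14], [0, 0, 0.1, 0, 0, 0.14], [0, 0, 0.1, 0, 0, 0.14]]
  ]
}}

```text
time: 21.9
ee_pos: [0.5964, -0.0269, 0.197]
tcp_rot: [-179.8, -0.1, -74.7]
wrist_force: [-6.4, -1.6, 21.7]
opening: 0.0365
```

```bash
python3 -c "
from h import *
o=bot.get_obs();print(o['q'][5],o['torque'],o['wrist_force'],o['ee_pos'])"
```

```text
-107.87321503992183 [-0.44992208  1.74165054  0.17815966] [-6.35639018 -1.63750127 21.72260458] [ 0.59637888 -0.02687871  0.19702074]
```

>>> {"op": "servo_tool", "data": {
  "motion": [
    [[-0.2, 0.5, 0, 0, 0, 0.14], [-0.2, 0.5, 0.1, 0, 0, 0.14], [0, 0, 0.1, 0, 0, 0.14], [0, 0, 0.1, 0, 0, 0.14]]
  ]
}}

```text
time: 22.3
ee_pos: [0.5956, -0.0264, 0.1967]
tcp_rot: [-179.7, 0.1, -106.8]
wrist_force: [-3.9, -0.5, 20.1]
opening: 0.0367
```

>>> {"op": "servo_tool", "data": {
  "motion": [
    [[0, 0, 0, 0, 0, 0.14], [0, 0, 0.1, 0, 0, 0.14], [0, 0, 0.1, 0, 0, 0.14], [0, 0, 0.1, 0, 0, 0.14]]
  ]
}}

```text
time: 22.7
ee_pos: [0.5956, -0.0261, 0.1963]
tcp_rot: [-179.8, 0.2, -138.8]
wrist_force: [-5.1, 0.5, 19.6]
opening: 0.0368
```

>>> {"op": "servo_tool", "data": {
  "motion": [
    [[0.3, 0.3, 0.1, 0, 0, 0.14], [0.3, 0.2, 0.1, 0, 0, 0.14], [0, 0, 0.1, 0, 0, 0.14], [0, 0, 0.1, 0, 0, 0.14]]
  ]
}}

```text
time: 23.1
ee_pos: [0.5953, -0.0259, 0.196]
tcp_rot: [-180.0, 0.3, -170.9]
wrist_force: [-0.5, 2.0, 19.3]
opening: 0.0365
```

>>> {"op": "servo_tool", "data": {
  "motion": [
    [[0, 0, 0.1, 0, 0, 0.14], [0, 0, 0.1, 0, 0, 0.14], [0, 0, 0.1, 0, 0, 0.14], [0, 0, 0.1, 0, 0, 0.14]]
  ]
}}

```text
time: 23.5
ee_pos: [0.5956, -0.0258, 0.1956]
tcp_rot: [179.8, 0.3, 157.0]
wrist_force: [-0.8, 2.5, 19.0]
opening: 0.0366
```

>>> {"op": "servo_tool", "data": {
  "motion": [
    [[0, 0, 0.1, 0, 0, 0.14], [0, 0, 0.1, 0, 0, 0.14], [0, 0, 0.1, 0, 0, 0.14], [0, 0, 0.1, 0, 0, 0.14]]
  ]
}}

```text
time: 23.9
ee_pos: [0.5958, -0.0257, 0.1952]
tcp_rot: [179.7, 0.2, 124.9]
wrist_force: [0.5, 2.6, 18.2]
opening: 0.0366
```

>>> {"op": "servo_tool", "data": {
  "motion": [
    [[0, 0, 0.1, 0, 0, 0.14], [0, 0, 0.1, 0, 0, 0.14], [0, 0, 0.1, 0, 0, 0.14], [0, 0, 0.1, 0, 0, 0.14]]
  ]
}}

```text
time: 24.3
ee_pos: [0.596, -0.0259, 0.1949]
tcp_rot: [179.6, -0.0, 92.8]
wrist_force: [1.6, 1.3, 17.8]
opening: 0.0368
```

```bash
python3 -c "
from h import *
o=bot.get_obs();print(o['q'][5],o['torque'],o['wrist_force'],o['ee_pos'])"
```

```text
84.65389660990505 [ 0.53417822 -0.44574823  0.15333685] [ 1.60470195  1.28991539 17.77135828] [ 0.59597848 -0.02586849  0.19485283]
```

>>> {"op": "servo_tool", "data": {
  "motion": [
    [[0, 0, 0.2, 0, 0, 0.14], [0, 0, 0.1, 0, 0, 0.14], [0, 0, 0.1, 0, 0, 0.14], [0, 0, 0.1, 0, 0, 0.14]]
  ]
}}

```text
time: 24.7
ee_pos: [0.5961, -0.0261, 0.1944]
tcp_rot: [179.6, -0.2, 60.7]
wrist_force: [2.0, 1.2, 17.8]
opening: 0.037
```

>>> {"op": "servo_tool", "data": {
  "motion": [
    [[0, 0, 0.2, 0, 0, 0.14], [0, 0, 0.1, 0, 0, 0.14], [0, 0, 0.1, 0, 0, 0.14], [0, 0, 0.1, 0, 0, 0.14]]
  ]
}}

```text
time: 25.1
ee_pos: [0.596, -0.0262, 0.194]
tcp_rot: [179.8, -0.4, 28.7]
wrist_force: [2.4, 0.2, 18.7]
opening: 0.0367
```

```bash
python3 -c "
from h import *
o=bot.get_obs();print(o['q'][5],o['torque'],o['wrist_force'],o['ee_pos'])"
```

```text
148.82375157910113 [ 0.06911028 -0.34930759  0.16407761] [ 2.43570632  0.21074283 18.6700966 ] [ 0.59603509 -0.02620947  0.19400695]
```

>>> {"op": "servo_tool", "data": {
  "motion": [
    [[0, 0, 0.1, 0, 0, 0.14], [0, 0, 0.1, 0, 0, 0.14], [0, 0, 0.1, 0, 0, 0.14], [0, 0, 0, 0, 0, 0]]
  ]
}}

```text
time: 25.5
ee_pos: [0.596, -0.0263, 0.1937]
tcp_rot: [180.0, -0.4, 4.6]
wrist_force: [0.8, 0.3, 17.9]
opening: 0.0364
```

```bash
python3 -c "
from h import *
o=bot.get_obs();print(o['q'][5],o['torque'],o['wrist_force'],o['ee_pos'],o['tcp_rot'])"
```

```text
172.84688466153648 [-0.03492394 -0.34099009  0.03260537] [ 0.78195908  0.26434579 17.92017579] [ 0.59599578 -0.02632774  0.19373826] [179.95028844  -0.41434639   4.62293023]
```

>>> {"op": "servo_tool", "data": {
  "motion": [
    [[0, 0, -2, 0, 0, 0], [0, 0, -2.5, 0, 0, -0.05], [0, 0, 0, 0, 0, -0.05], [0, 0, 0, 0, 0, 0]]
  ]
}}

```text
time: 25.9
ee_pos: [0.5953, -0.0266, 0.1949]
tcp_rot: [179.9, -0.1, 10.7]
wrist_force: [4.7, -1.2, 1.5]
opening: 0.0369
```

```bash
python3 -c "
from h import *
o=bot.get_obs();print(o['q'][5],o['torque'],o['wrist_force'],o['ee_pos'],o['tcp_rot'])"
```

```text
166.7361556074306 [-0.48527007 -1.42641463  0.01939469] [ 4.72328499 -1.23110833  1.4745217 ] [ 0.59530156 -0.02656543  0.19491953] [ 1.79945151e+02 -1.28186088e-01  1.07194410e+01]
```

>>> {"op": "servo_tool", "data": {
  "motion": [
    [[0.7, 0, -3, 0, 0, 0], [0, 0, -5, 0, 0, 0], [0, 0, -5, 0, 0, 0], [0, 0, -3, 0, 0, 0], [0, 0, 0, 0, 0, 0]]
  ]
}}

```text
time: 26.4
ee_pos: [0.5954, -0.0264, 0.2102]
tcp_rot: [180.0, -0.0, 10.7]
wrist_force: [4.8, -1.8, -2.4]
opening: 0.0363
```

```bash
python3 z.py zg.png
```

```text
[ 0.5953515  -0.02637501  0.21022041] [ 1.79973738e+02 -8.28880313e-03  1.07531958e+01] [ 4.34132373 -2.44358187 -2.74125456] 166.72072726865684
mouth [224.10330294 328.41561268] head guess [225.24148428 322.01929077]
```

View pics/zg.png

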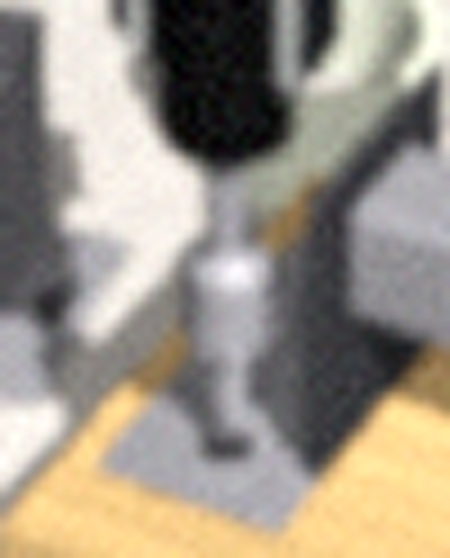

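>>> {"op": "servo_tool", "data": {
  "motion": [
    [[0, 0, -3, 0, 0, 0], [0, 0, -3, 0, 0, 0], [0, 0, 0, 0, 0, 0]]
  ]
}}

```text
time: 26.75
ee_pos: [0.5945, -0.026, 0.2166]
tcp_rot: [-180.0, 0.1, 10.9]
wrist_force: [0.2, -0.2, -2.0]
opening: 0.0369
```

```bash
python3 z.py zh.png
```

```text
[ 0.59454948 -0.02599097  0.21639869] [-1.79962385e+02  6.23016683e-02  1.08913796e+01] [ 0.83869053  0.90987011 -1.5790408 ] 166.59561375228367
mouth [226.55924755 310.9810002 ] head guess [225.24148428 322.01929077]
```

View pics/zh.png

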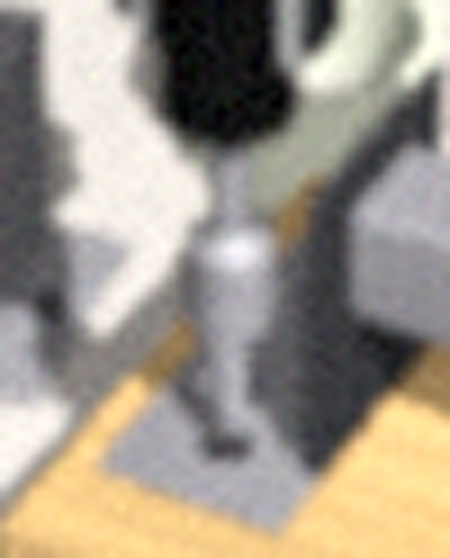

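```bash
python3 - <<'E'
from h import *
import pickle
S=bot.camera("scene");g=S["color"].astype(int).sum(2)
S0=pickle.load(open("scene0.pkl","rb"));g0=S0["color"].astype(int).sum(2)
for r in range(226,248): print(r,g[r,330:346],"|",g0[r,330:346])
E
```

```text
226 [366 304 257 238 297 341 398 404 428 426 413 386 314 258 204 193] | [362 308 314 292 301 277 284 277 247 246 242 215 210 215 210 191]
227 [320 277 242 249 304 340 364 405 417 431 411 369 291 250 221 182] | [316 299 303 277 287 284 305 274 273 251 227 214 220 221 211 187]
228 [300 296 249 243 306 361 391 406 411 423 400 367 286 248 192 191] | [297 288 302 294 302 321 343 325 306 255 219 227 215 229 204 177]
229 [301 293 248 256 292 343 382 413 423 420 402 368 299 238 222 186] | [312 288 281 267 333 370 371 379 361 308 265 225 215 223 208 164]
230 [310 292 259 280 311 358 389 413 416 422 395 346 287 226 217 188] | [326 323 298 307 355 406 385 391 389 351 291 240 214 218 207 187]
231 [308 300 287 259 316 336 389 416 422 431 387 332 272 229 207 168] | [356 401 370 316 316 359 387 412 395 370 291 252 222 220 199 185]
232 [301 300 263 261 291 339 393 429 430 395 336 280 219 234 215 181] | [403 482 435 344 285 326 374 391 386 352 292 241 225 215 193 179]
233 [279 293 274 253 278 332 395 422 405 338 270 233 216 213 220 184] | [375 434 450 376 322 318 373 374 385 340 262 229 228 227 206 1
[... 1235 characters left out ...]
0 213 161]
243 [410 424 419 372 289 218 226 277 289 331 398 408 373 284 223 172] | [399 411 390 367 271 213 263 286 273 311 382 395 356 277 226 183]
244 [407 421 421 369 274 181 172 199 197 259 375 423 405 337 269 200] | [399 414 404 371 264 197 248 269 236 256 364 417 378 307 252 197]
245 [410 398 406 395 306 240 210 221 226 310 387 413 421 370 330 234] | [402 399 404 374 308 260 239 253 230 296 387 423 398 380 320 247]
246 [419 420 404 406 381 339 354 348 365 385 414 420 412 415 381 299] | [403 396 402 392 367 352 330 336 347 373 387 403 421 407 375 278]
247 [423 400 397 413 410 408 408 400 418 414 406 417 424 410 413 357] | [388 388 405 395 409 401 391 410 397 412 411 392 424 405 395 352]
```

>>> {"op": "servo_tool", "data": {
  "motion": [
    [[0, 0, -3, 0, 0, 0], [0, 0, -6, 0, 0, 0], [0, 0, -3, 0, 0, 0], [0, 0, 0, 0, 0, 0]]
  ]
}}

```text
time: 27.25
ee_pos: [0.5953, -0.0262, 0.2293]
tcp_rot: [180.0, -0.1, 10.9]
wrist_force: [0.1, -0.7, -2.3]
opening: 0.0364
```

```bash
python3 z.py zi.png;  python3 - <<'E'
from h import *
import pickle
S=bot.camera("scene");g=S["color"].astype(int).sum(2)
S0=pickle.load(open("scene0.pkl","rb"));g0=S0["color"].astype(int).sum(2)
for r in range(222,247): print(r,g[r,330:346],"|",g0[r,330:346])
E
```

```text
[ 0.59520734 -0.02615014  0.22890367] [ 1.79995586e+02 -3.63257538e-02  1.09302161e+01] [ 0.08951503 -0.86562217 -2.5129895 ] 166.55228802462682
mouth [224.73592236 278.48858606] head guess [225.24148428 322.01929077]
222 [561 512 363 278 291 356 396 411 416 436 393 373 293 263 229 219] | [547 521 425 374 329 300 316 303 284 273 265 261 263 248 232 214]
223 [555 445 306 257 314 348 384 411 424 420 399 360 307 265 240 211] | [544 456 362 299 309 298 314 303 276 277 269 264 248 236 229 210]
224 [512 396 259 246 312 347 398 415 413 428 419 359 296 223 222 205] | [515 398 334 303 297 304 302 286 289 269 237 242 214 225 228 197]
225 [444 350 266 262 328 372 398 413 437 414 385 359 281 233 223 195] | [446 337 313 283 279 307 280 267 269 241 245 227 213 241 217 194]
226 [360 318 271 282 319 369 399 431 414 421 384 351 289 242 225 187] | [362 308 314 292 301 277 284 277 247 246 242 215 210 215 210 191]
227 [325 305 292 277 315 360 408 423 421 423 388 331 256 236 211 165] | [316 299 303 277 287 284 305 274 273 251 227 214 220 221 211 187]
228 [303 304 280 277 292 357 380 389 399 400 353 277 2
[... 1867 characters left out ...]
9 208 182]
242 [400 410 406 341 281 244 286 350 383 386 408 395 328 259 218 193] | [405 402 398 345 282 252 285 301 330 373 398 394 307 240 213 161]
243 [414 416 412 379 277 222 226 277 284 332 392 422 374 283 214 187] | [399 411 390 367 271 213 263 286 273 311 382 395 356 277 226 183]
244 [413 425 422 386 297 192 181 192 207 271 376 437 403 332 251 210] | [399 414 404 371 264 197 248 269 236 256 364 417 378 307 252 197]
245 [408 402 401 382 322 236 208 199 219 314 385 428 412 396 337 247] | [402 399 404 374 308 260 239 253 230 296 387 423 398 380 320 247]
246 [409 408 405 389 381 356 351 333 343 386 399 417 418 410 376 302] | [403 396 402 392 367 352 330 336 347 373 387 403 421 407 375 278]
```

View pics/zi.png

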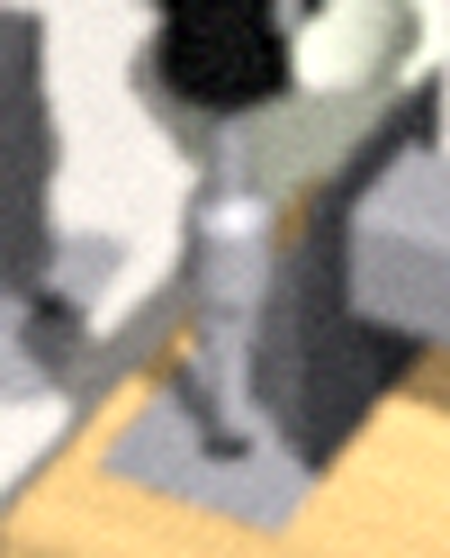

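```bash
python3 - <<'E'
import cv2,numpy as np
M=dict(zd=301.42,ze=333.82,zf=360.15,zg=328.42,zh=310.98,zi=278.49)
ims={k:cv2.imread(f"pics/{k}.png",0).astype(np.float32) for k in M}
for k in M:
    g=ims[k]; m=int(M[k]); 
    prof=g[:,222:250].mean(1)
    lo,hi=m-90,m-30
    s=prof[lo:hi];w=np.clip(s-np.percentile(s,60),0,None)
    # template from zd highlights+shaft
    t=ims["zd"][int(301-115):int(301-25),200:280]
    sub=g[m-150:m+20,190:290]
    r=cv2.matchTemplate(sub,t,cv2.TM_CCOEFF_NORMED);_,v,_,l=cv2.minMaxLoc(r)
    print(k,"peak",np.argmax(s)+lo-M[k],"cent",(w*np.arange(lo,hi)).sum()/w.sum()-M[k],"tm",m-150+l[1]-(301-115)-(M[k]-301.42),l[0]+190-200,round(v,3))
E
```

```text
zd peak -55.420000000000016 cent -54.43375699273662 tm 0.0 0 1.0
ze peak -54.81999999999999 cent -54.575563264760945 tm -1.3999999999999773 -5 0.947
zf peak -55.14999999999998 cent -55.873743406341134 tm -3.7299999999999613 -9 0.859
zg peak -57.420000000000016 cent -55.398061430154314 tm -1.0 -6 0.934
zh peak -60.98000000000002 cent -59.418393651919786 tm -4.560000000000002 -1 0.973
zi peak -61.49000000000001 cent -60.33934622479893 tm -5.069999999999993 -6 0.929
```

```bash
python3 - <<'E'
import cv2,numpy as np
M=dict(zd=301.42,ze=333.82,zf=360.15,zg=328.42,zh=310.98,zi=278.49)
for k in M:
    g=cv2.imread(f"pics/{k}.png",0).astype(float)
    out=[]
    for c0,c1 in ((200,212),(212,225),(230,245),(250,262)):
        p=g[:,c0:c1].mean(1); lo,hi=int(M[k]-215),int(M[k]-100); lo=max(lo,0)
        # dark->bright crossing at 85
        r=[i for i in range(lo,hi) if p[i]<70<=p[i+1]]
        out.append(round(r[0]-M[k],1) if r else None)
    print(k,out)
E
```

```text
zd [-167.4, -164.4, -161.4, -169.4]
ze [-169.8, -160.8, -163.8, -168.8]
zf [-167.1, -160.1, -163.1, -171.1]
zg [-168.4, -161.4, -165.4, -172.4]
zh [-171.0, -165.0, -166.0, -173.0]
zi [-170.5, -166.5, -169.5, -176.5]
```

>>> {"op": "servo_tool", "data": {
  "motion": [
    [[0, 0, 0, 0, 0, -0.149], [0, 0, 0, 0, 0, -0.149], [0, 0, 0, 0, 0, -0.149], [0, 0, 0, 0, 0, -0.149], [0, 0, 0, 0, 0, -0.149]]
  ]
}}

```text
time: 27.85
ee_pos: [0.595, -0.0262, 0.2282]
tcp_rot: [-180.0, 0.0, 54.0]
wrist_force: [0.9, 0.1, -2.0]
opening: 0.0366
```

>>> {"op": "servo_tool", "data": {
  "motion": [
    [[0, 0, 0, 0, 0, -0.149], [0, 0, 0, 0, 0, -0.149], [0.5, 1.2, 5, 0, 0, 0], [0, 0, 5, 0, 0, 0], [0, 0, 4, 0, 0, 0]]
  ]
}}

```text
time: 28.35
ee_pos: [0.5962, -0.0261, 0.2136]
tcp_rot: [-180.0, 0.0, 70.5]
wrist_force: [-0.1, 0.7, -2.2]
opening: 0.0369
```

>>> {"op": "servo_tool", "data": {
  "motion": [
    [[0, 0, 2, 0, 0, 0], [0, 0, 2, 0, 0, 0], [0, 0, 2, 0, 0, 0], [0, 0, 0, 0, 0, 0]]
  ]
}}

```text
time: 28.75
ee_pos: [0.5964, -0.0261, 0.2083]
tcp_rot: [-180.0, -0.0, 70.7]
wrist_force: [1.7, 0.8, -3.1]
opening: 0.0366
```

>>> {"op": "servo_tool", "data": {
  "motion": [
    [[0, 0, 2, 0, 0, 0], [0, 0, 2, 0, 0, 0], [0, 0, 0, 0, 0, 0]]
  ]
}}

```text
time: 29.05
ee_pos: [0.5964, -0.0261, 0.2042]
tcp_rot: [-180.0, -0.0, 70.7]
wrist_force: [1.2, 0.8, -4.0]
opening: 0.0365
```

>>> {"op": "servo_tool", "data": {
  "motion": [
    [[0, 0, 2, 0, 0, 0], [0, 0, 2, 0, 0, 0], [0, 0, 0, 0, 0, 0]]
  ]
}}

```text
time: 29.35
ee_pos: [0.5964, -0.0261, 0.2002]
tcp_rot: [-180.0, -0.0, 70.7]
wrist_force: [0.8, 0.7, -4.0]
opening: 0.0365
```

>>> {"op": "servo_tool", "data": {
  "motion": [
    [[0, 0, 1, 0, 0, 0], [0, 0, 1, 0, 0, 0], [0, 0, 0, 0, 0, 0]]
  ]
}}

```text
time: 29.65
ee_pos: [0.5964, -0.0261, 0.1984]
tcp_rot: [180.0, -0.0, 70.7]
wrist_force: [1.5, 0.3, -2.9]
opening: 0.0363
```

>>> {"op": "servo_tool", "data": {
  "motion": [
    [[0, 0, 1, 0, 0, 0], [0, 0, 1, 0, 0, 0], [0, 0, 0, 0, 0, 0]]
  ]
}}

```text
time: 29.95
ee_pos: [0.5964, -0.0261, 0.1963]
tcp_rot: [-180.0, 0.0, 70.7]
wrist_force: [2.3, 0.7, -3.2]
opening: 0.037
```

>>> {"op": "servo_tool", "data": {
  "motion": [
    [[0, 0, 1, 0, 0, 0], [0, 0, 1, 0, 0, 0], [0, 0, 0, 0, 0, 0]]
  ]
}}

```text
time: 30.25
ee_pos: [0.5964, -0.0261, 0.1947]
tcp_rot: [180.0, -0.0, 70.7]
wrist_force: [1.3, 0.7, -0.1]
opening: 0.0366
```

>>> {"op": "servo_tool", "data": {
  "motion": [
    [[0, 0, 1, 0, 0, 0], [0, 0, 1, 0, 0, 0], [0, 0, 0, 0, 0, 0]]
  ]
}}

```text
time: 30.55
ee_pos: [0.5964, -0.0261, 0.1941]
tcp_rot: [179.9, -0.0, 70.7]
wrist_force: [-1.8, 0.6, 9.5]
opening: 0.0366
```

```bash
python3 z.py zj.png; python3 - <<'E'
import cv2,numpy as np
t0=cv2.imread("pics/zf.png",0).astype(np.float32);g=cv2.imread("pics/zj.png",0).astype(np.float32)
for a,b,c,d in ((215,335,195,275),(270,320,195,275),(270,345,205,265),(225,330,200,270)):
    t=t0[a:b,c:d]
    r=cv2.matchTemplate(g[a-20:b+40,c-15:d+15],t,cv2.TM_CCOEFF_NORMED);_,v,_,l=cv2.minMaxLoc(r);print(l[0]-15,l[1]-20,v)
E
```

```text
[ 0.59642781 -0.02609747  0.19409387] [ 1.79898678e+02 -2.99920680e-02  7.06923942e+01] [-2.3857874   0.10826938  9.60137982] 106.80243626008433
mouth [223.22192427 373.11329613] head guess [225.24148428 322.01929077]
-1 11 0.973688006401062
0 12 0.9872668981552124
-1 12 0.9748687148094177
-1 12 0.9798771142959595
```

View pics/zj.png

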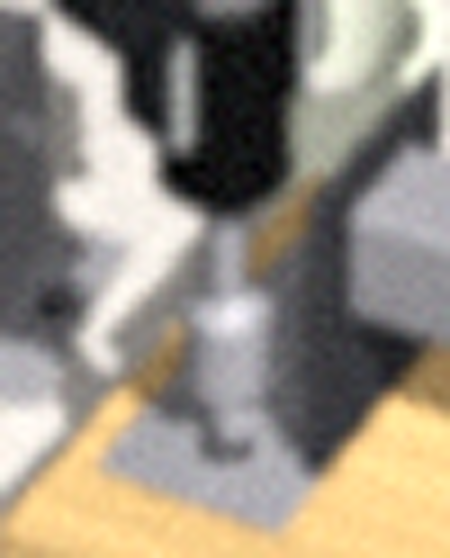

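>>> {"op": "servo_tool", "data": {
  "motion": [
    [[0, 0, 1, 0, 0, 0], [0, 0, 1, 0, 0, 0], [0, 0, 0, 0, 0, 0]]
  ]
}}

```text
time: 30.9
ee_pos: [0.5964, -0.0261, 0.1936]
tcp_rot: [179.8, -0.1, 70.7]
wrist_force: [-3.7, 1.0, 18.9]
opening: 0.0371
```

>>> {"op": "servo_tool", "data": {
  "motion": [
    [[0, 0, 0, 0, 0, 0.14], [0, 0, 0.1, 0, 0, 0.14], [0, 0, 0.1, 0, 0, 0.14]]
  ]
}}

```text
time: 31.2
ee_pos: [0.5968, -0.026, 0.1935]
tcp_rot: [179.8, -0.2, 46.3]
wrist_force: [-2.6, 0.7, 18.8]
opening: 0.0364
```

```bash
python3 -c "
from h import *
o=bot.get_obs();print(o['q'][5],o['torque'],o['wrist_force'],o['ee_pos'],o['tcp_rot'])"
```

```text
131.1839101272638 [0.32131444 0.8468175  0.19076401] [-2.59849468  0.73080621 18.8452399 ] [ 0.59678128 -0.02603567  0.19353232] [ 1.79822631e+02 -1.66832256e-01  4.63144154e+01]
```

>>> {"op": "servo_tool", "data": {
  "motion": [
    [[0, 0, 0.1, 0, 0, 0.14], [0, 0, 0.1, 0, 0, 0.14], [0, 0, 0.1, 0, 0, 0.14], [0, 0, 0.1, 0, 0, 0.14], [0, 0, 0, 0, 0, 0]]
  ]
}}

```text
time: 31.7
ee_pos: [0.5969, -0.0261, 0.1931]
tcp_rot: [179.9, -0.2, 14.3]
wrist_force: [-2.0, 0.0, 19.0]
opening: 0.0364
```

```bash
python3 -c "
from h import *
o=bot.get_obs();print(o['q'][5],o['torque'],o['wrist_force'],o['ee_pos'],o['tcp_rot'])"
```

```text
163.22858200476867 [ 0.13521491  0.69245129 -0.01251034] [-2.00884066e+00  1.79382291e-02  1.90200389e+01] [ 0.59690443 -0.02613905  0.19312866] [179.92084367  -0.24620781  14.26625171]
```

>>> {"op": "servo_tool", "data": {
  "motion": [
    [[0, 0, -2, 0, 0, 0], [0, 0, -2, 0, 0, -0.08], [0, 0, 0, 0, 0, 0], [0, 0, 0, 0, 0, 0]]
  ]
}}

```text
time: 32.1
ee_pos: [0.5965, -0.0262, 0.1941]
tcp_rot: [180.0, -0.0, 19.0]
wrist_force: [1.7, -0.5, 3.2]
opening: 0.0366
```

>>> {"op": "servo_tool", "data": {
  "motion": [
    [[0.3, 0.1, -1, 0, 0, 0], [0, 0, -1, 0, 0, 0], [0, 0, 0, 0, 0, 0]]
  ]
}}

```text
time: 32.4
ee_pos: [0.5966, -0.0261, 0.1954]
tcp_rot: [-180.0, 0.0, 19.1]
wrist_force: [1.4, -0.7, -3.9]
opening: 0.0362
```

>>> {"op": "servo_tool", "data": {
  "motion": [
    [[0, 0, -2, 0, 0, 0], [0, 0, -3, 0, 0, 0], [0, 0, 0, 0, 0, 0]]
  ]
}}

```text
time: 32.7
ee_pos: [0.5967, -0.026, 0.2014]
tcp_rot: [-180.0, -0.0, 19.1]
wrist_force: [-0.1, 0.4, -1.8]
opening: 0.0369
```

>>> {"op": "servo_tool", "data": {
  "motion": [
    [[0, 0, -4, 0, 0, 0], [0, 0, -4, 0, 0, 0], [0, 0, -4, 0, 0, 0], [0, 0, -8, 0, 0, 0], [0, 0, -10, 0, 0, 0]]
  ]
}}

```text
time: 33.2
ee_pos: [0.5966, -0.0261, 0.2315]
tcp_rot: [-180.0, 0.0, 19.1]
wrist_force: [-0.0, 0.3, -3.0]
opening: 0.0366
```

>>> {"op": "servo_tool", "data": {
  "motion": [
    [[0, 0, -15, 0, 0, 0], [0, 0, -15, 0, 0, 0], [0, 0, -15, 0, 0, 0], [0, 0, -15, 0, 0, 0], [0, 0, 0, 0, 0, 0]]
  ]
}}

```text
time: 33.7
ee_pos: [0.5972, -0.0261, 0.2938]
tcp_rot: [179.9, -0.2, 19.1]
wrist_force: [-0.8, 0.1, -2.2]
opening: 0.0366
```

```bash
python3 z.py zk.png;  python3 - <<'E'
from h import *
import pickle
S=bot.camera("scene");g=S["color"].astype(int).sum(2)
S0=pickle.load(open("scene0.pkl","rb"));g0=S0["color"].astype(int).sum(2)
for r in range(226,247): print(r,g[r,330:346],"|",g0[r,330:346])
E
```

```text
[ 0.59709474 -0.02610602  0.29220499] [ 1.79950927e+02 -1.20915801e-01  1.91259214e+01] [-0.32136671 -0.28847295 -2.72126352] 158.37111890385452
mouth [220.397726   106.37394591] head guess [225.24148428 322.01929077]
226 [364 332 313 302 292 303 293 285 269 241 255 245 228 223 235 192] | [362 308 314 292 301 277 284 277 247 246 242 215 210 215 210 191]
227 [338 311 300 308 296 281 279 279 283 230 237 231 240 234 206 192] | [316 299 303 277 287 284 305 274 273 251 227 214 220 221 211 187]
228 [302 305 301 291 278 278 292 277 267 234 226 236 229 230 196 188] | [297 288 302 294 302 321 343 325 306 255 219 227 215 229 204 177]
229 [308 303 283 295 286 279 273 253 238 215 236 225 231 215 201 195] | [312 288 281 267 333 370 371 379 361 308 265 225 215 223 208 164]
230 [316 344 303 284 297 307 306 280 269 247 235 213 226 227 220 183] | [326 323 298 307 355 406 385 391 389 351 291 240 214 218 207 187]
231 [381 406 374 311 347 356 369 361 328 291 249 225 230 226 209 179] | [356 401 370 316 316 359 387 412 395 370 291 252 222 220 199 185]
232 [444 492 456 383 388 403 417 406 373 336 288 249 2
[... 1315 characters left out ...]
9 208 182]
242 [407 398 415 356 288 267 327 404 393 412 412 397 336 258 221 176] | [405 402 398 345 282 252 285 301 330 373 398 394 307 240 213 161]
243 [404 393 419 377 265 253 311 354 349 347 387 422 373 290 214 188] | [399 411 390 367 271 213 263 286 273 311 382 395 356 277 226 183]
244 [415 416 405 395 276 222 244 241 230 273 387 428 403 323 279 199] | [399 414 404 371 264 197 248 269 236 256 364 417 378 307 252 197]
245 [398 413 412 387 338 247 242 233 245 318 385 421 412 391 335 236] | [402 399 404 374 308 260 239 253 230 296 387 423 398 380 320 247]
246 [409 421 407 390 377 356 345 353 353 372 413 422 412 422 387 290] | [403 396 402 392 367 352 330 336 347 373 387 403 421 407 375 278]
```

View pics/zk.png

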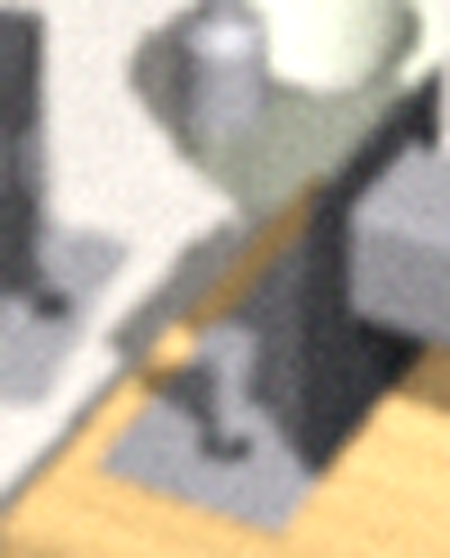

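>>> {"op": "servo_tool", "data": {
  "motion": [
    [[0, 0, 0, 0, 0, -0.148], [0, 0, 0, 0, 0, -0.148], [0, 0, 0, 0, 0, -0.148], [0, 0, 0, 0, 0, -0.148], [0, 0, 0, 0, 0, -0.148]]
  ]
}}

```text
time: 34.3
ee_pos: [0.5964, -0.0261, 0.2898]
tcp_rot: [-179.9, 0.0, 61.9]
wrist_force: [-0.0, 0.1, -3.3]
opening: 0.0371
```

>>> {"op": "servo_tool", "data": {
  "motion": [
    [[0, 0, 0, 0, 0, -0.148], [0, 0, 0, 0, 0, -0.148], [0, 0, 0, 0, 0, -0.148], [0, 0, 0, 0, 0, -0.148], [0, 0, 0, 0, 0, -0.148]]
  ]
}}

```text
time: 34.8
ee_pos: [0.5964, -0.0261, 0.2898]
tcp_rot: [-179.9, -0.0, 104.3]
wrist_force: [0.3, 0.4, -3.2]
opening: 0.0368
```

>>> {"op": "servo_tool", "data": {
  "motion": [
    [[-35, -14, 0, 0, 0, 0], [-40, -16, 0, 0, 0, 0], [-40, -16, 0, 0, 0, 0], [-40, -16, 0, 0, 0, 0], [-40, -16, 0, 0, 0, 0]]
  ]
}}

```text
time: 35.3
ee_pos: [0.5672, -0.2356, 0.2899]
tcp_rot: [-179.9, -0.0, 103.9]
wrist_force: [1.0, -0.2, -2.3]
opening: 0.0365
```

>>> {"op": "servo_tool", "data": {
  "motion": [
    [[-35, -14, 0, 0, 0, 0], [-19, -9, 0, 0, 0, 0], [0, 0, 0, 0, 0, 0], [0, 0, 0, 0, 0, 0]]
  ]
}}

```text
time: 35.7
ee_pos: [0.5583, -0.2923, 0.2899]
tcp_rot: [-179.9, -0.1, 103.9]
wrist_force: [0.4, 0.8, -2.6]
opening: 0.036
```

>>> {"op": "servo_tool", "data": {
  "motion": [
    [[0, 0, 15, 0, 0, 0], [0, 0, 25, 0, 0, 0], [0, 0, 20, 0, 0, 0], [0, 0, 12, 0, 0, 0], [0, 0, 0, 0, 0, 0]]
  ]
}}

```text
time: 36.2
ee_pos: [0.5582, -0.2908, 0.2171]
tcp_rot: [-179.9, -0.1, 104.0]
wrist_force: [0.2, 0.6, -2.9]
opening: 0.0367
```

```bash
python3 - <<'E'
from h import *
S=bot.camera("scene")
save(S,"scl.png",(240,150,70,70),9)
o=bot.get_obs();p=o["ee_pos"];print(p,o["tcp_rot"],o["wrist_force"])
print((proj(S,p-[0,0,.116])-[240,150])*9,(proj(S,[.558,-.292,.091])-[240,150])*9)
E
```

```text
[ 0.55850585 -0.29120223  0.21864124] [-1.79960286e+02 -4.47422201e-02  1.03975483e+02] [ 0.28284178  1.0980887  -2.0044389 ]
[242.89870639 386.23371813] [245.01327526 414.08738038]
```

View pics/scl.png

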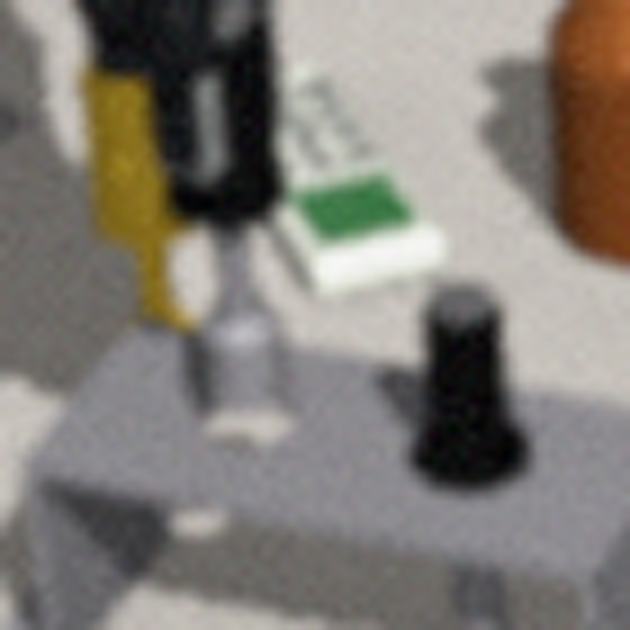

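>>> {"op": "servo_tool", "data": {
  "motion": [
    [[-0.8, -0.7, 3, 0, 0, 0], [0, 0, 3, 0, 0, 0], [0, 0, 3, 0, 0, 0], [0, 0, 0, 0, 0, 0]]
  ]
}}

```text
time: 36.65
ee_pos: [0.558, -0.2931, 0.2097]
tcp_rot: [-180.0, -0.0, 103.9]
wrist_force: [-0.1, -0.2, -3.1]
opening: 0.0372
```

>>> {"op": "servo_tool", "data": {
  "motion": [
    [[0, 0, 2, 0, 0, 0], [0, 0, 2, 0, 0, 0], [0, 0, 2, 0, 0, 0], [0, 0, 0, 0, 0, 0]]
  ]
}}

```text
time: 37.05
ee_pos: [0.558, -0.293, 0.2035]
tcp_rot: [-180.0, -0.0, 103.9]
wrist_force: [-0.5, -0.8, -3.4]
opening: 0.037
```

>>> {"op": "servo_tool", "data": {
  "motion": [
    [[0, 0, 2, 0, 0, 0], [0, 0, 2, 0, 0, 0], [0, 0, 2, 0, 0, 0], [0, 0, 0, 0, 0, 0]]
  ]
}}

```text
time: 37.45
ee_pos: [0.5579, -0.293, 0.1975]
tcp_rot: [-180.0, -0.0, 103.9]
wrist_force: [-0.0, 1.2, -2.7]
opening: 0.0362
```

>>> {"op": "servo_tool", "data": {
  "motion": [
    [[0.8, 0, 5, 0, 0, 0], [0, 0, 10, 0, 0, 0], [0, 0, 15, 0, 0, 0], [0, 0, 15, 0, 0, 0], [0, 0, 10, 0, 0, 0]]
  ]
}}

```text
time: 37.95
ee_pos: [0.5574, -0.292, 0.1407]
tcp_rot: [-179.9, -0.1, 103.9]
wrist_force: [0.1, 0.4, -3.1]
opening: 0.0368
```

>>> {"op": "servo_tool", "data": {
  "motion": [
    [[0, 0, 4, 0, 0, 0], [0, 0, 2, 0, 0, 0], [0, 0, 0, 0, 0, 0]]
  ]
}}

```text
time: 38.25
ee_pos: [0.5579, -0.2923, 0.1371]
tcp_rot: [180.0, 0.0, 103.9]
wrist_force: [0.1, -0.8, -2.2]
opening: 0.0364
```

>>> {"op": "servo_tool", "data": {
  "motion": [
    [[0, 0, 2, 0, 0, 0], [0, 0, 0, 0, 0, 0]]
  ]
}}

```text
time: 38.45
ee_pos: [0.558, -0.2923, 0.1351]
tcp_rot: [180.0, 0.0, 103.9]
wrist_force: [-1.5, -0.2, -1.8]
opening: 0.0366
```

>>> {"op": "servo_tool", "data": {
  "motion": [
    [[0, 0, 1.5, 0, 0, 0], [0, 0, 0, 0, 0, 0]]
  ]
}}

```text
time: 38.65
ee_pos: [0.5579, -0.2923, 0.1333]
tcp_rot: [-180.0, -0.0, 103.9]
wrist_force: [-0.5, 0.3, -3.0]
opening: 0.0367
```

>>> {"op": "servo_tool", "data": {
  "motion": [
    [[0, 0, 1.5, 0, 0, 0], [0, 0, 0, 0, 0, 0]]
  ]
}}

```text
time: 38.85
ee_pos: [0.558, -0.2923, 0.1324]
tcp_rot: [180.0, 0.0, 103.9]
wrist_force: [-0.6, -0.2, 1.0]
opening: 0.037
```

>>> {"op": "servo_tool", "data": {
  "motion": [
    [[0, 0, 0, 0, 0, 0], [0, 0, 0, 0, 0, 0], [0, 0, 0, 0, 0, 0], [0, 0, 0, 0, 0, 0], [0, 0, 0, 0, 0, 0]]
  ],
  "gripper": 85,
  "newtons": 20
}}

```text
time: 39.35
ee_pos: [0.5579, -0.2923, 0.1319]
tcp_rot: [180.0, 0.0, 103.9]
wrist_force: [-0.8, 0.4, 0.1]
opening: 0.085
```

>>> {"op": "servo_tool", "data": {
  "motion": [
    [[0, 0, -5, 0, 0, 0], [0, 0, -10, 0, 0, 0], [0, 0, -15, 0, 0, 0], [0, 0, -20, 0, 0, 0], [0, 0, -20, 0, 0, 0]]
  ]
}}

```text
time: 39.85
ee_pos: [0.5579, -0.2923, 0.2041]
tcp_rot: [180.0, 0.0, 103.9]
wrist_force: [0.7, 0.2, -0.1]
opening: 0.0847
```

>>> {"op": "servo_tool", "data": {
  "motion": [
    [[0, 0, -30, 0, 0, 0], [0, 0, -30, 0, 0, 0], [0, 0, -30, 0, 0, 0], [0, 0, -10, 0, 0, 0], [0, 0, 0, 0, 0, 0]]
  ]
}}

```text
time: 40.35
ee_pos: [0.5583, -0.2925, 0.3053]
tcp_rot: [179.8, 0.2, 103.9]
wrist_force: [0.2, 0.6, 0.7]
opening: 0.0849
```

>>> {"op": "servo_tool", "data": {
  "motion": [
    [[-20, -30, 0, 0, 0, 0], [-24, -38, 0, 0, 0, 0], [-24, -38, 0, 0, 0, 0], [-20, -30, 0, 0, 0, 0], [0, 0, 0, 0, 0, 0]]
  ]
}}

```text
time: 40.85
ee_pos: [0.444, -0.413, 0.3016]
tcp_rot: [-179.9, -0.0, 103.7]
wrist_force: [1.4, 0.6, -0.6]
opening: 0.0849
```

```bash
python3 - <<'E'
from h import *
S=bot.camera("scene");T=bot.camera("top")
save(S,"scm.png",(180,120,250,190),3.2);save(T,"topm.png",(120,100,320,200),2.5)
import pickle
pickle.dump(T,open("t1.pkl","wb"))
E
```

```text
(no output)
```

View pics/scm.png

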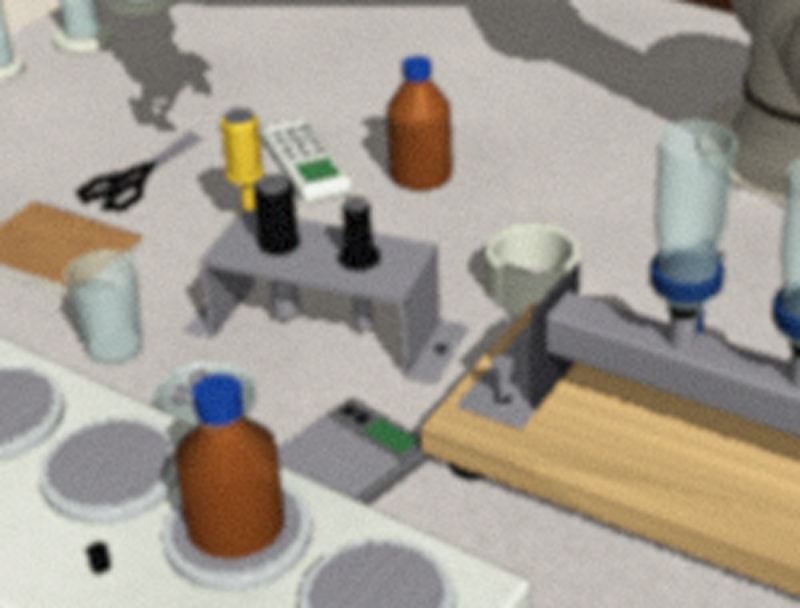

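View pics/topm.png

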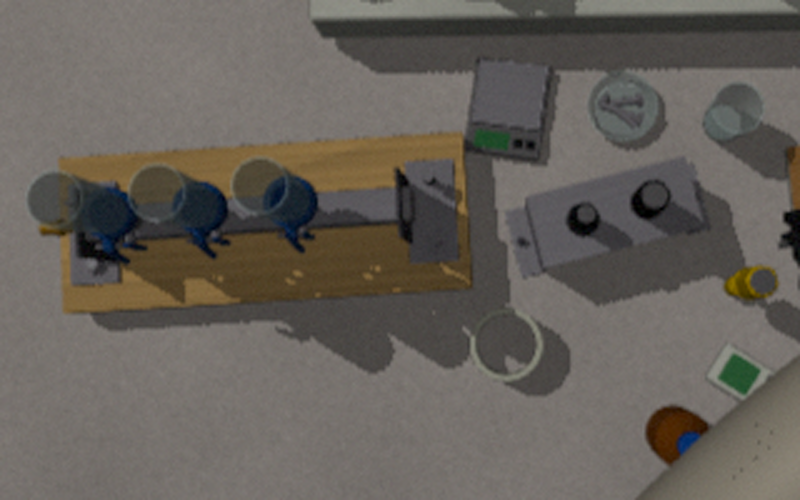

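Both drivers hang upright in the stand, with the big one in its own hole (scene crop ≈277,215). The screw stands lower than at the start (≈503,375), and nothing else has moved.

```bash
python3 -c "
from h import *
print(bot.job_done(), bot.get_obs()['time'])"
```

```text
the job is handed in; nothing more can be done
the job is handed in; nothing more can be done
```

I drove the screw down by about one full turn of thread, hung the driver back in its own hole, and handed the job in at about 41 s.

- **Turning:** I turned it clockwise in two strokes, about 347° and then 56° after lifting off to reset the wrist, less the play in the socket. The push was about 20–24 N, as wrist reading plus the driver's weight. The turning moment was about 0.15–0.19 N m, close to the 0.16 given.
- **Depth:** The tool sank 4.5 mm at equal force, which is one thread, measured from tool height rather than from the thread itself. In the scene picture after the last lift-off the screw head stands roughly 7 mm lower than at the start, about what the thread and the loose play add up to.
- **One oddity:** When I lifted off after the first stroke, the head had come back up to its starting height, probably dragged up by the socket. When I pressed down again the screw met the wood about 4 mm deeper than before, so the thread was still there. After the second stroke it stayed down.
- **Disagreement:** One picture comparison suggested the driver had slipped up to 2 mm in the grip. A later comparison of the socket's height did not show this.
- **Final pictures:** The driver hangs upright, the arm is clear, and the glass and everything else visible look unmoved. The arm covered part of the handset in the top view, but it looks unmoved in the scene view.

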